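Load the vial mixer and start it

ROBOT

A 6-joint arm with a two-finger parallel gripper is mounted at the origin on the work surface. World frame = base frame: x ahead of the robot, y to its left, z up, the work surface at z = 0. Lengths are in m, angles in rad, forces in N, time in s.
With the tool pointing down it reaches from about 0.325 to 0.775 m from the base axis. Payload 5.5 kg.
Tool frame: the origin (TCP) lies at the very end of the fingers, on their centre line; the grasp point (between the pads) lies 19 mm behind it; z points along the fingers, y is the line along which they close (so a half turn about z gives the same grasp; the last joint's range is limited). The gripper opens to 88 mm and grips with 3 to 60 N. Pads are 20 mm wide; open, the fingers measure 115 mm over their backs; the gripper's body (75 mm by 178 mm) begins 61 mm behind the grasp point.
Start: joints at [-0.057, 0.091, 1.231, -0, 1.82, -0.057], TCP at [0.6, -0, 0.223] pointing down, gripper open.
Joint ranges: [-2.87, 2.87], [-0.86, 2.18], [0.17, 2.46], [-1.51, 4.65], [0.06, 2.69], [-2.65, 2.65]. Speed limits (rad/s): [2.57, 2.57, 3.01, 3.14, 3.14, 3.14].

INTERFACE

Orientations are given as [roll, pitch, yaw] about the fixed x, y, z axes, in that order (R = Rz(yaw) Ry(pitch) Rx(roll)).
In Python, from rig import ctrl, grab_frame, get_calibration, workorder gives the robot as it stands. The module is installed in compiled form; this text tells all that it offers.
- The arm moves only by the shell command python3 -m jog 'ROWS'. ROWS is JSON, a list of rows, each a list of 7 numbers: the shift along the tool's x, y, z in m, then the turn, a rotation vector about the tool's x, y, z in rad, then the finger opening in m, from 0 to 0.0878. In form: [[x, y, z, rx, ry, rz, fingers], ...]. A call has exactly 5 rows; each row is the pose to reach, as a shift and turn from the pose commanded when the call began, along the tool's axes at that moment; what a row does not reach only later rows make up. A row lasts 1/12 s, in which the tool goes at most 41.7 mm and 7.16 degrees, less where a joint would pass 70% of its speed; a pose out of reach is approached as far as the arm can. A call with a gripper value outside its range is refused whole. The fingers move at their own pace and stop on an object; the grip force is fixed at half the most. Time passes only in rows, so rows that repeat a pose let the fingers close, or fill a call up. It gives the time, the measured TCP pose, the force, the opening and the grip force at its end, in the units of the state.
- ctrl.sense(): the state, without advancing time (a new reading comes with each control period).
- grab_frame(name): name is "scene" or "side" or "wrist"; returns the picture (400x640x3 uint8, blue, green, red); there is no depth.
- get_calibration(name): a dict with "fx", "fy", "cx", "cy" (pixels), "rvec" (rotation vector, rad) and "tvec" (3), from world to camera coordinates, as OpenCV has them. Camera axes: x right, y down, z forward; pixel columns grow to the right and rows downward; lengths in m; the calibration is good to about 2 mm. A picture is of the moment at which its call begins: read the wrist's pose just before it. get_calibration takes no time and is no camera call; for the wrist camera it gives the pose at the moment of the call.
- workorder.finish_job(): hands the job in; it is judged then, once.
The state is a dict: "t": time; "joint_pos": joint angles; "joint_vel": joint speeds; "tau": joint torques, N m; "ee_pos": TCP position; "tool_rot": TCP orientation; "contact_force": force on the tool from outside, world axes, zero at the start; "ft_torque": the same for the moment, N m; "width": finger opening in m; "grasp_force": force on a finger pad.
Only numpy, scipy, OpenCV 4.12 (cv2) and the standard library are available. Lean on these libraries where they do the work, as an engineer would, in place of code of your own. Each camera call takes 0.05 s, during which the arm holds its last target. There are 200 camera calls.

TASK

Take every sample vial standing in the steel tray and lay it on its side in the vial mixer, one vial to a groove, resting fully in the groove and let go of gently, not dropped. When all vials are loaded, start the mixer by pressing its keys fully down one at a time, letting each come up again before the next press: first the long bar key, then the small round key twice, then the square key, and last the large round key. Press no key while a vial is still standing, and leave the mouse, the bottle and the white rack where they are.

Things in the scene. Friction and masses are not known exactly. Their poses are not given: they have to be found in the camera images.
- mixer: vial mixer, fixed: white box 230 mm (x) by 320 mm (y), body top 52 mm up; origin at the centre of its underside, z up. On its -x side a ledge with four keys in a row along y, at x = -78 mm. Behind it five V grooves 56 mm apart along y, each running along x. White end walls 5 mm thick, top 98 mm up, at x = -29 and 99 mm: a vial has 14 mm of play at each end
- tray: low open steel tray, fixed, 180 mm (x) by 330 mm (y), walls 4 mm thick and 18 mm high, floor 4 mm thick; origin at the centre of its underside. The vials stand in it in a row along its y, some 62 mm apart
- groove1 (a point): groove 1 of the mixer, counted from its -y end: the point where the middle of a vial lying in it comes to be (98 mm above the bench); it runs along the mixer's x. It is formed by two grey zigzag strips 6 mm thick, 31 mm before and behind this point, with 45-degree flanks (valleys 78 mm, peaks 106 mm above the bench); between the strips is free room for fingers down to 52 mm above the bench
- groove2 (a point): groove 2 of the mixer, counted from its -y end: the point where the middle of a vial lying in it comes to be (98 mm above the bench); it runs along the mixer's x. It is formed by two grey zigzag strips 6 mm thick, 31 mm before and behind this point, with 45-degree flanks (valleys 78 mm, peaks 106 mm above the bench); between the strips is free room for fingers down to 52 mm above the bench
- groove3 (a point): groove 3 of the mixer, counted from its -y end: the point where the middle of a vial lying in it comes to be (98 mm above the bench); it runs along the mixer's x. It is formed by two grey zigzag strips 6 mm thick, 31 mm before and behind this point, with 45-degree flanks (valleys 78 mm, peaks 106 mm above the bench); between the strips is free room for fingers down to 52 mm above the bench
- groove4 (a point): groove 4 of the mixer, counted from its -y end: the point where the middle of a vial lying in it comes to be (98 mm above the bench); it runs along the mixer's x. It is formed by two grey zigzag strips 6 mm thick, 31 mm before and behind this point, with 45-degree flanks (valleys 78 mm, peaks 106 mm above the bench); between the strips is free room for fingers down to 52 mm above the bench
- groove5 (a point): groove 5 of the mixer, counted from its -y end: the point where the middle of a vial lying in it comes to be (98 mm above the bench); it runs along the mixer's x. It is formed by two grey zigzag strips 6 mm thick, 31 mm before and behind this point, with 45-degree flanks (valleys 78 mm, peaks 106 mm above the bench); between the strips is free room for fingers down to 52 mm above the bench
- vial1: closed sample vial of brown glass with a white cap, 28 mm diameter (cap 25 mm), 95 mm long, about 60 g; origin at its middle, z along its length to the cap. It may be absent
- vial2: closed sample vial of brown glass with a white cap, 28 mm diameter (cap 25 mm), 95 mm long, about 60 g; origin at its middle, z along its length to the cap. It may be absent
- vial3: closed sample vial of brown glass with a white cap, 28 mm diameter (cap 25 mm), 95 mm long, about 60 g; origin at its middle, z along its length to the cap. It may be absent
- vial4: closed sample vial of brown glass with a white cap, 28 mm diameter (cap 25 mm), 95 mm long, about 60 g; origin at its middle, z along its length to the cap. It may be absent
- vial5: closed sample vial of brown glass with a white cap, 28 mm diameter (cap 25 mm), 95 mm long, about 60 g; origin at its middle, z along its length to the cap. It may be absent
- key_bar (a joint): long bar key of the mixer, white on a grey panel, springs up by itself: 0 up, 0.006 m fully down; about 5 N
- key_bar_top (a point): middle of the top face of the long bar key (14 mm by 42 mm long bar, second from the mixer's +y end), 66 mm above the bench when up; keys are 72 mm apart
- key_round_small (a joint): small round key of the mixer, white on a grey panel, springs up by itself: 0 up, 0.006 m fully down; about 5 N
- key_round_small_top (a point): middle of the top face of the small round key (16 mm diameter, third from the mixer's +y end), 66 mm above the bench when up; keys are 72 mm apart
- key_square (a joint): square key of the mixer, white on a grey panel, springs up by itself: 0 up, 0.006 m fully down; about 5 N
- key_square_top (a point): middle of the top face of the square key (24 mm square, at the mixer's -y end), 66 mm above the bench when up; keys are 72 mm apart
- key_round_large (a joint): large round key of the mixer, white on a grey panel, springs up by itself: 0 up, 0.006 m fully down; about 5 N
- key_round_large_top (a point): middle of the top face of the large round key (30 mm diameter, at the mixer's +y end), 66 mm above the bench when up; keys are 72 mm apart
- mouse: black computer mouse, 100 by 60 by 32 mm; origin at its underside; must stay where it is
- wash_bottle: white plastic bottle, 64 mm diameter, 120 mm high; origin at its underside; must stay where it is
- spare_rack: white empty tube rack, 70 by 200 by 60 mm; origin at its underside; must stay where it is

How it is judged:
On the way, in this order (a step that is already met when the one before it is completed fails the run):
1. every vial lies on its side in a groove of the mixer, let go and at rest (angle between the z axis of each of vial1, vial2, vial3, vial4, vial5 and the x axis of mixer, either way round below 0.12 rad and z of vial1 in the frame of mixer between 0.091 and 0.105 m and x of vial1 in the frame of mixer between 0.015 and 0.055 m and (horizontal distance between vial1 and groove1 below 0.022 m or horizontal distance between vial1 and groove2 below 0.022 m or horizontal distance between vial1 and groove3 below 0.022 m or horizontal distance between vial1 and groove4 below 0.022 m or horizontal distance between vial1 and groove5 below 0.022 m) and linear speed of each of vial1, vial2, vial3, vial4, vial5 below 0.03 m/s and contact force between the fingers and vial1 below 0.1 N and z of vial2 in the frame of mixer between 0.091 and 0.105 m and x of vial2 in the frame of mixer between 0.015 and 0.055 m and (horizontal distance between vial2 and groove1 below 0.022 m or horizontal distance between vial2 and groove2 below 0.022 m or horizontal distance between vial2 and groove3 below 0.022 m or horizontal distance between vial2 and groove4 below 0.022 m or horizontal distance between vial2 and groove5 below 0.022 m) and contact force between the fingers and vial2 below 0.1 N and z of vial3 in the frame of mixer between 0.091 and 0.105 m and x of vial3 in the frame of mixer between 0.015 and 0.055 m and (horizontal distance between vial3 and groove1 below 0.022 m or horizontal distance between vial3 and groove2 below 0.022 m or horizontal distance between vial3 and groove3 below 0.022 m or horizontal distance between vial3 and groove4 below 0.022 m or horizontal distance between vial3 and groove5 below 0.022 m) and contact force between the fingers and vial3 below 0.1 N and z of vial4 in the frame of mixer between 0.091 and 0.105 m and x of vial4 in the frame of mixer between 0.015 and 0.055 m and (horizontal distance between vial4 and groove1 below 0.022 m or horizontal distance between vial4 and groove2 below 0.022 m or horizontal distance between vial4 and groove3 below 0.022 m or horizontal distance between vial4 and groove4 below 0.022 m or horizontal distance between vial4 and groove5 below 0.022 m) and contact force between the fingers and vial4 below 0.1 N and z of vial5 in the frame of mixer between 0.091 and 0.105 m and x of vial5 in the frame of mixer between 0.015 and 0.055 m and (horizontal distance between vial5 and groove1 below 0.022 m or horizontal distance between vial5 and groove2 below 0.022 m or horizontal distance between vial5 and groove3 below 0.022 m or horizontal distance between vial5 and groove4 below 0.022 m or horizontal distance between vial5 and groove5 below 0.022 m) and contact force between the fingers and vial5 below 0.1 N), for 0.2 s.
2. then the long bar key is pressed fully down (over 4.5 mm), the other keys up (value of joint key_bar above 0.0045 m and value of joint each of key_round_small, key_square, key_round_large below 0.002 m), for 0.05 s.
3. then the small round key is pressed fully down (over 4.5 mm), the other keys up (value of joint key_round_small above 0.0045 m and value of joint each of key_bar, key_square, key_round_large below 0.002 m), for 0.05 s.
4. the small round key is let up again (value of joint key_round_small below 0.002 m), for 0.05 s.
5. then the small round key is pressed fully down a second time, the other keys up (all of step 3), for 0.05 s.
6. then the square key is pressed fully down (over 4.5 mm), the other keys up (value of joint key_square above 0.0045 m and value of joint each of key_bar, key_round_small, key_round_large below 0.002 m), for 0.05 s.
7. then the large round key is pressed fully down (over 4.5 mm), the other keys up (value of joint key_round_large above 0.0045 m and value of joint each of key_bar, key_round_small, key_square below 0.002 m), for 0.05 s.
At the end, for the whole second after the job is handed in: Every vial present lies in a groove of the mixer: its length within 0.12 rad of the mixer's x axis, its middle 91 to 105 mm above the bench, within 20 mm of the groove's middle along the groove and 22 mm of it in plan, at rest and let go; all four keys are up again (under 2 mm) (all of step 1 and value of joint each of key_bar, key_round_small, key_square, key_round_large below 0.002 m); the robot touches nothing.
It fails at once if a key is pressed more than 3 mm while a vial is still standing upright (value of joint any of key_bar, key_round_small, key_square, key_round_large above 0.003 m and angle between any of vial1, vial2, vial3, vial4, vial5's own z axis and vertical below 0.5 rad).
It fails at once if two keys are pressed at once (both over 3 mm) (value of joint each of key_round_small, key_bar above 0.003 m or value of joint each of key_square, key_bar above 0.003 m or value of joint each of key_square, key_round_small above 0.003 m or value of joint each of key_round_large, key_bar above 0.003 m or value of joint each of key_round_large, key_round_small above 0.003 m or value of joint each of key_round_large, key_square above 0.003 m).
It fails at once if a vial is dropped over the mixer from more than 5 cm above its groove ((z of vial1 in the frame of mixer above 0.15 m and horizontal distance between vial1 and mixer below 0.2 m and contact force between the fingers and vial1 below 0.01 N) or (z of vial2 in the frame of mixer above 0.15 m and horizontal distance between vial2 and mixer below 0.2 m and contact force between the fingers and vial2 below 0.01 N) or (z of vial3 in the frame of mixer above 0.15 m and horizontal distance between vial3 and mixer below 0.2 m and contact force between the fingers and vial3 below 0.01 N) or (z of vial4 in the frame of mixer above 0.15 m and horizontal distance between vial4 and mixer below 0.2 m and contact force between the fingers and vial4 below 0.01 N) or (z of vial5 in the frame of mixer above 0.15 m and horizontal distance between vial5 and mixer below 0.2 m and contact force between the fingers and vial5 below 0.01 N)).
It fails at once if the mouse, the bottle or the white rack is moved more than 3 cm (distance of any of mouse, wash_bottle, spare_rack from where it was at the start of the episode above 0.03 m).
Of vial1, vial2, vial3, vial4, vial5 only 3 to 5 are there at a start; the rules pass over those that are not, and their reading is None.
At some moment in a run one of vial1, vial2, vial3, vial4, vial5 may be knocked a few centimetres aside while the robot is not near it.
It also fails if it takes over 210 s, if anything falls off the work surface, if the arm or the gripper's body presses on something with over 40 N, if the wrist force passes 120 N, or if a joint passes its speed limit or range.

## Working session

There is one attempt and no reset: what is moved stays moved. The work goes in short steps, Python scripts to look and compute and a shell command to move; the robot and the scene stay as the last step left them, time stands still between calls to the robot, and variables do not carry over. Pictures are saved under pics/ and viewed, at most 14 in all, crops included, and the job is handed in when it is done.

```bash
mkdir -p pics; python3 - <<'E'
from rig import ctrl, grab_frame, get_calibration
import cv2,numpy as np
for n in("scene","side","wrist"):
    c=get_calibration(n);R=cv2.Rodrigues(np.array(c["rvec"],float))[0];print(n,c["fx"],-R.T@np.array(c["tvec"]).ravel(),R[2])
    cv2.imwrite(f"pics/{n}0.png",grab_frame(n))
print(ctrl.sense())
E
```

```text
scene 392.8641917246349 [ 1.23586195 -0.23506594  0.79230854] [-0.63827301  0.25060638 -0.72787637]
side 451.2172003143785 [ 0.51219797 -0.86972561  0.92135468] [ 0.09133158  0.72476676 -0.68291411]
wrist 299.3876622993896 [0.59996577 0.06540457 0.38493514] [-0.00308669 -0.24499461 -0.96951953]
{'t': 0.15, 'joint_pos': array([-5.66988403e-02,  9.16948344e-02,  1.23157961e+00,  1.98913290e-05,
        1.81979388e+00, -5.67007447e-02]), 'joint_vel': array([-8.58715733e-05, -9.67154476e-04, -2.13100568e-03,  1.46520856e-03,
        9.26335698e-04, -8.54089629e-04]), 'tau': array([ 1.35033202e-03, -4.47044814e+01, -4.06907630e+01,  6.99103042e-02,
        2.74600578e-02, -1.16549641e-04]), 'ee_pos': array([5.99786003e-01, 1.78103197e-05, 2.21778032e-01]), 'tool_rot': array([-3.14012045e+00, -1.02880658e-04,  1.57080304e+00]), 'contact_force': array([-0.36055732,  0.56049127, -0.30581351]), 'ft_torque': array([-0.00088498, -0.02577442,  0.00906153]), 'grasp_force': 0.0, 'width': 0.087321572880614}
```

View pics/scene0.png

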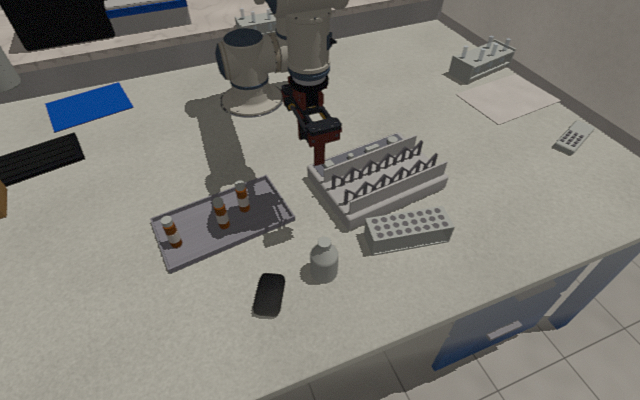

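View pics/side0.png

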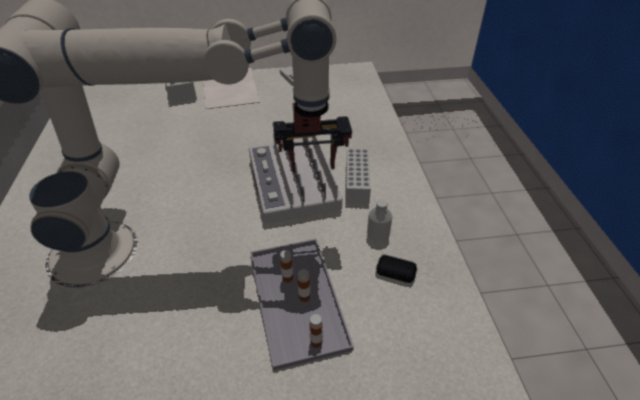

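Three vials stand in the tray, at scene (172,232), (222,213) and (242,196) and at side (316,330), (304,285) and (287,265). The mixer is under the gripper.

```bash
cat > h.py <<'E'
from rig import ctrl, grab_frame, get_calibration
import cv2,numpy as np
from scipy.spatial.transform import Rotation as Ro
def cal(n):
    c=get_calibration(n);R=cv2.Rodrigues(np.array(c["rvec"],float))[0];t=np.array(c["tvec"],float).ravel();return c,R,t
def ray(n,p,k=None):
    c,R,t=k or cal(n);d=R.T@np.array([(p[0]-c["cx"])/c["fx"],(p[1]-c["cy"])/c["fy"],1]);return -R.T@t,d/np.linalg.norm(d)
def onz(n,p,z,k=None):
    o,d=ray(n,p,k);return o+d*(z-o[2])/d[2]
def proj(n,P,k=None):
    c,R,t=k or cal(n);q=R@np.array(P)+t;return np.array([c["fx"]*q[0]/q[2]+c["cx"],c["fy"]*q[1]/q[2]+c["cy"]])
def tri(n1,p1,n2,p2):
    o,d=ray(n1,p1);a,b=ray(n2,p2)
    s=np.linalg.lstsq(np.c_[d,-b],a-o,rcond=None)[0];x,y=o+d*s[0],a+b*s[1];return (x+y)/2,np.linalg.norm(x-y)
def brown(n,im):
    h=cv2.cvtColor(im,cv2.COLOR_BGR2HSV);m=cv2.inRange(h,(3,110,40),(22,255,255));m=cv2.morphologyEx(m,cv2.MORPH_CLOSE,np.ones((9,3)))
    N,_,s,ce=cv2.connectedComponentsWithStats(m);return [(s[i].tolist(),ce[i].round(1).tolist()) for i in range(1,N) if s[i,4]>40]
E
python3 - <<'E'
from h import *
for n in("scene","side"):
    print(n,*brown(n,cv2.imread(f"pics/{n}0.png")),sep="\n")
a=cv2.imread("pics/scene0.png")[130:230,290:460];b=cv2.imread("pics/side0.png")[140:230,240:380]
w=cv2.imread("pics/wrist0.png")
a=cv2.resize(a,None,fx=2.3,fy=2.3);b=cv2.resize(b,None,fx=2.3,fy=2.3)
o=np.zeros((590,780,3),np.uint8);o[:230,:391]=a[:230,:391];o[:207,400:722]=b[:207];w2=cv2.resize(w,(560,350));o[235:585,:560]=w2
cv2.imwrite("pics/c1.png",o)
E
```

```text
scene
([283, 91, 26, 27, 279], [297.9, 102.3])
([319, 91, 7, 28, 67], [321.0, 103.6])
([309, 130, 31, 35, 427], [321.7, 144.5])
([0, 180, 7, 38, 225], [2.7, 199.4])
([235, 188, 15, 24, 170], [242.4, 200.1])
([214, 205, 16, 24, 170], [221.3, 216.7])
([163, 223, 19, 25, 149], [172.1, 234.9])
side
([322, 124, 15, 4, 43], [329.2, 125.9])
([281, 260, 11, 9, 70], [286.1, 264.2])
([298, 279, 11, 10, 72], [303.2, 283.7])
([311, 326, 10, 9, 67], [315.6, 330.2])
```

View pics/c1.png

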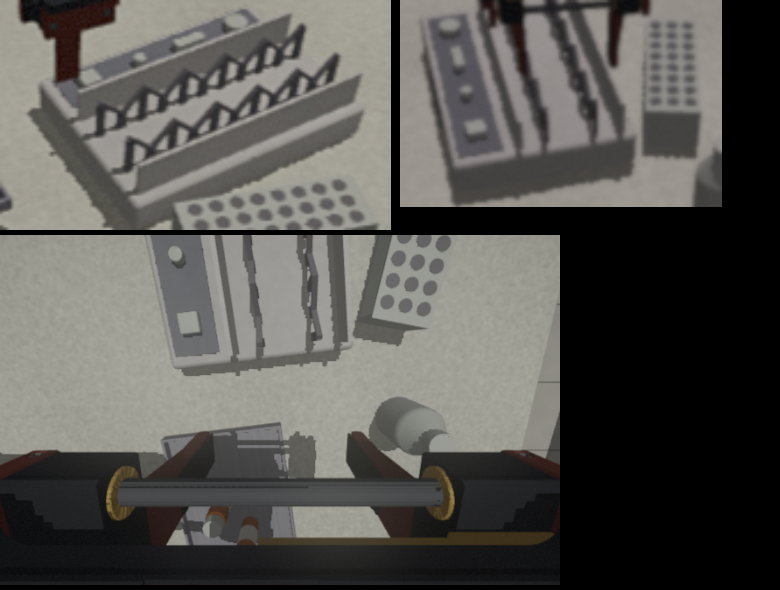

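The crops show all four keys: large round, bar, small round, square, running from +y to -y. They are at side (262,151), (266,165), (269,180) and (273,196), and at scene (393,139), (372,148), (350,156) and (329,163). The wrist view has the square key at (217,101) and the small one at (201,22).

```bash
python3 - <<'E'
from h import *
def refine(n,p,r=9):
    im=cv2.imread(f"pics/{n}0.png");h=cv2.cvtColor(im,cv2.COLOR_BGR2GRAY);x,y=map(int,map(round,p))
    s=h[y-r:y+r+1,x-r:x+r+1];T,m=cv2.threshold(s,0,255,cv2.THRESH_OTSU)
    N,l,st,c=cv2.connectedComponentsWithStats(m);i=l[r,r]
    return (c[i]+[x-r,y-r]) if i else np.array(p,float), st[i].tolist()
K=dict(large=((262,151),(393,139)),bar=((266,165),(372,148)),small=((269,180),(350,156)),square=((273,196),(329,163)))
for k,(a,b) in K.items():
    ra,sa=refine("side",a,6);rb,sb=refine("scene",b,7)
    print(k,ra.round(1),sa,rb.round(1),sb,onz("side",ra,.065)[:2].round(4),onz("scene",rb,.065)[:2].round(4))
for p in((217,101),(201,22)):
    r,s=refine("wrist",p,18);print(r,s,onz("wrist",r,.066).round(4))
for (s,w) in [((242.4,200.1),(286.1,264.2)),((221.3,216.7),(303.2,283.7)),((172.1,234.9),(315.6,330.2))]:
    P,e=tri("scene",s,"side",w);print(P.round(4),round(e,4),onz("scene",s,.045)[:2],onz("side",w,.045)[:2])
# cap detection: white blobs above brown
t=[(152,220),(171,267),(294,215),(270,180)]
for p in t: print("tray",onz("scene",p,.018).round(3))
a=cv2.imread("pics/scene0.png")[170:275,140:310];b=cv2.imread("pics/side0.png")[230:370,240:360]
o=np.zeros((560,790,3),np.uint8);a=cv2.resize(a,None,fx=2.6,fy=2.6);b=cv2.resize(b,None,fx=2.6,fy=2.6);o[:a.shape[0],:a.shape[1]]=a;o[:b.shape[0],450:450+b.shape[1]]=b
cv2.imwrite("pics/c2.png",o)
E
```

```text
large [261.1 148.1] [0, 0, 13, 8, 74] [392.4 137.3] [0, 0, 15, 15, 131] [0.471  0.3172] [0.4605 0.3112]
bar [264.6 163.7] [2, 1, 6, 9, 38] [371.9 146.4] [1, 3, 13, 6, 40] [0.4789 0.2352] [0.4747 0.2358]
small [268.4 178.3] [3, 3, 6, 4, 17] [350. 156.] [0, 0, 15, 15, 153] [0.4872 0.164 ] [0.4885 0.1596]
square [272.4 194.5] [1, 2, 10, 6, 48] [329.2 162.3] [2, 0, 13, 15, 108] [0.4953 0.091 ] [0.4905 0.0952]
[214.75514019  99.37196262] [3, 4, 26, 26, 535] [0.4923 0.0897 0.066 ]
[199.59722222  20.69444444] [9, 8, 16, 18, 216] [0.484  0.1613 0.066 ]
[ 0.5177 -0.1587  0.0488] 0.0095 [ 0.51892255 -0.1617435 ] [ 0.51536174 -0.15021457]
[ 0.5533 -0.2221  0.0487] 0.0082 [ 0.55400787 -0.22489679] [ 0.55143517 -0.21502954]
[ 0.5664 -0.3456  0.0473] 0.0031 [ 0.5657307  -0.34702143] [ 0.56566209 -0.3427507 ]
tray [ 0.472 -0.392  0.018]
tray [ 0.637 -0.366  0.018]
tray [ 0.596 -0.048  0.018]
tray [ 0.447 -0.067  0.018]
```

View pics/c2.png

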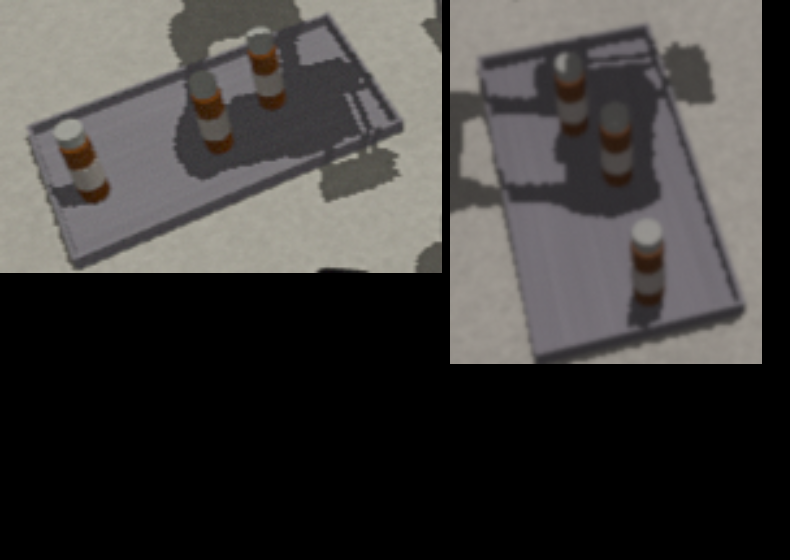

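Vial cap tops: scene (166.5,219.2), (218.1,199.2), (240.4,183.8); side (315.8,318.5), (303.5,273.1), (286.2,253.1). I'll move up and over the mixer so the wrist camera sees the whole key row.

```bash
python3 -m jog '[[0.03,0,-0.02,0,0,0,0.044],[0.06,0,-0.04,0,0,0,0.044],[0.09,0,-0.06,0,0,0,0.044],[0.12,0,-0.08,0,0,0,0.044],[0.12,0,-0.08,0,0,0,0.044]]' ; python3 - <<'E'
from h import *
k=cal("wrist");w=grab_frame("wrist");np.savez("k1.npz",fx=k[0]["fx"],fy=k[0]["fy"],cx=k[0]["cx"],cy=k[0]["cy"],R=k[1],t=k[2]);cv2.imwrite("pics/wrist1.png",w)
for s,d in [((240.4,183.8),(286.2,253.1)),((218.1,199.2),(303.5,273.1)),((166.5,219.2),(315.8,318.5))]:
    P,e=tri("scene",s,"side",d);print(P.round(4),round(e,4),onz("scene",s,.099)[:2].round(4),onz("side",d,.099)[:2].round(4))
E
```

```text
t: 0.57
ee_pos: [0.6001, 0.1249, 0.3071]
tool_rot: [3.136, -0.003, 1.576]
contact_force: [0.4, 0.0, 0.8]
width: 0.0581
grasp_force: 0.0
[ 0.517  -0.159   0.0995] 0.0038 [ 0.5145 -0.1576] [ 0.5179 -0.1608]
[ 0.5509 -0.2233  0.1008] 0.0072 [ 0.5454 -0.2207] [ 0.5527 -0.2258]
[ 0.565  -0.346   0.0993] 0.0044 [ 0.5625 -0.3446] [ 0.5661 -0.3479]
```

View pics/wrist1.png

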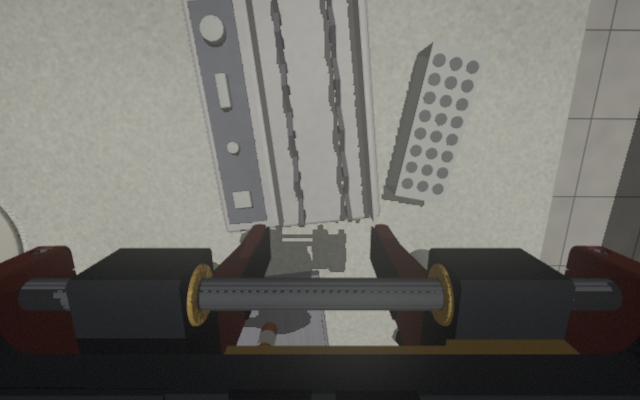

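The wrist view shows all four keys, at about (212,28), (223,90), (233,147) and (242,199). The triangulated vial tops come out at 99 to 101 mm, as they should.

```bash
cat >> h.py <<'E'
def Rdown(az,tilt,camup):  # tool z tilted 'tilt' from vertical toward azimuth az
    h=np.array([np.cos(az),np.sin(az),0]);v=np.array([0,0,1.])
    z=np.sin(tilt)*h-np.cos(tilt)*v;x=(np.cos(tilt)*h+np.sin(tilt)*v)*(1 if camup else -1)
    return np.c_[x,np.cross(z,x),z]
def plan(G,R,off=.019,start=None,show=True):
    """delta from start (P,R) (default: measured) to grasp point G with rotation R"""
    s=ctrl.sense()
    P0,R0=start or (s["ee_pos"],Ro.from_euler("xyz",s["tool_rot"]).as_matrix())
    P1=np.array(G)+off*R[:,2]
    d=R0.T@(P1-P0);r=Ro.from_matrix(R0.T@R).as_rotvec()
    if show: print("d",d.round(4),"rv",r.round(4),"rows>=%.1f"%max(np.linalg.norm(d)/.0417,np.linalg.norm(r)/.125),"TCP",P1.round(4))
    return P1,R
E
python3 - <<'E'
from h import *
w=cv2.imread("pics/wrist1.png");g=cv2.cvtColor(w,cv2.COLOR_BGR2GRAY)
z=np.load("k1.npz");k=({q:float(z[q]) for q in("fx","fy","cx","cy")},z["R"],z["t"])
pts=[]
for (x,y),r in [((212,28),17),((223,90),20),((233,147),10),((242,199),13)]:
    s=g[y-r:y+r+1,x-r:x+r+1];T,m=cv2.threshold(s,195 if 0 else 0,255,cv2.THRESH_OTSU);N,l,st,c=cv2.connectedComponentsWithStats(m);i=l[r,r]
    p=c[i]+[x-r,y-r];P=onz("wrist",p,.0655,k);pts.append(P[:2]);print(p.round(1),st[i].tolist(),P[:2].round(4))
pts=np.array(pts);m=pts.mean(0);u,s,v=np.linalg.svd(pts-m);d=v[0]*np.sign(v[0,1]);yaw=np.arctan2(-d[0],d[1])
print("yaw",yaw,"centre",m,"gaps",np.diff((pts-m)@d),"res",((pts-m)@v[1]).round(4))
X=np.array([np.cos(yaw),np.sin(yaw)]);o=m+.078*X;print("mixer",o)
for i in range(5): print("groove",i+1,(o+.035*X+(i-2)*.056*d).round(4))
# check wall and body corner pixels
for q in [(-.115,-.16,.052),(.115,-.16,.052),(-.0290,-.13,.098),(.099,-.13,.098)]: print(q,proj("wrist",[*(o+q[0]*X+q[1]*d),q[2]],k).round(0))
np.savez("mix.npz",o=o,yaw=yaw)
P=plan([.517,-.159,.19],Rdown(0,0,True))
P=plan([.517-.07,-.159,.16],Rdown(0,np.pi/4,True),start=P)
P=plan([.517,-.159,.055],Rdown(0,np.pi/4,True),start=P)
E
```

```text
[211.   27.6] [5, 4, 23, 26, 483] [0.4673 0.3043]
[222.1  89.8] [12, 3, 15, 35, 341] [0.4755 0.2328]
[232.1 147. ] [4, 5, 11, 11, 100] [0.4836 0.1609]
[241.4 199. ] [3, 5, 19, 17, 263] [0.4918 0.0894]
yaw 0.1135064935800096 centre [0.47953031 0.19684971] gaps [-0.07194053 -0.07244601 -0.07194209] res [ 0.     -0.0001  0.0001 -0.    ]
mixer [0.55702839 0.20568421]
groove 1 [0.6045 0.0984]
groove 2 [0.5981 0.154 ]
groove 3 [0.5918 0.2096]
groove 4 [0.5855 0.2653]
groove 5 [0.5791 0.3209]
(-0.115, -0.16, 0.052) [225. 233.]
(0.115, -0.16, 0.052) [380. 217.]
(-0.029, -0.13, 0.098) [275. 217.]
(0.099, -0.13, 0.098) [374. 207.]
d [-0.2814 -0.0849  0.1334] rv [ 0.0023 -0.0039  1.5747] rows>=12.6 TCP [ 0.517 -0.159  0.171]
d [-0.0566  0.      0.0244] rv [0.     0.7854 0.    ] rows>=6.3 TCP [ 0.4604 -0.159   0.1466]
d [-0.0247  0.      0.1237] rv [0. 0. 0.] rows>=3.0 TCP [ 0.5304 -0.159   0.0416]
```

```bash
python3 -m jog '[[-0.04,0,0,0,0,0.105,0.044],[-0.08,0,0,0,0,0.21,0.044],[-0.12,0,0,0,0,0.315,0.044],[-0.16,0,0,0,0,0.42,0.044],[-0.2,0,0,0,0,0.525,0.044]]' >/dev/null; python3 -m jog '[[0,0,0,0,0,0.105,0.044],[0,0,0,0,0,0.21,0.044],[0,0,0,0,0,0.315,0.044],[0,0,0,0,0,0.42,0.044],[0,0,0,0,0,0.525,0.044]]' >/dev/null;python3 -m jog '[[0,0,0,0,0,0.105,0.044],[0,0,0,0,0,0.21,0.044],[0,0,0,0,0,0.315,0.044],[0,0,0,0,0,0.42,0.044],[0,0,0,0,0,0.525,0.044]]'
python3 - <<'E'
from h import *
r=np.pi/4;R=Rdown(0,r,True);G=np.array([.517,-.159,.055])
P=plan(G-.12*R[:,2]+[0,0,.03],R)
P=plan(G,R,start=P)
print(ctrl.sense()["joint_pos"].round(3))
E
```

```text
t: 1.87
ee_pos: [0.5995, -0.0812, 0.301]
tool_rot: [3.142, 0.002, -0.011]
contact_force: [0.3, -0.4, -0.6]
width: 0.0439
grasp_force: 0.0
d [-0.1527  0.0794  0.145 ] rv [ 0.0042  0.7878 -0.0101] rows>=6.3 TCP [ 0.4456 -0.159   0.1564]
d [-0.0212  0.      0.1412] rv [0. 0. 0.] rows>=3.4 TCP [ 0.5304 -0.159   0.0416]
[-0.191  0.139  1.039 -0.     1.966  1.391]
```

```bash
python3 -m jog '[[-0.03,0.016,0.01,0,0.08,-0.002,0.044],[-0.06,0.032,0.02,0.001,0.16,-0.004,0.044],[-0.09,0.048,0.03,0.002,0.24,-0.006,0.044],[-0.12,0.064,0.04,0.003,0.32,-0.008,0.044],[-0.153,0.079,0.05,0.004,0.4,-0.01,0.044]]' >/dev/null;python3 -m jog '[[0,0,0,0,0.1,0,0.044],[0,0,0,0,0.2,0,0.044],[0,0,0,0,0.3,0,0.044],[0,0,0,0,0.388,0,0.044],[0,0,0,0,0.388,0,0.044]]'
python3 - <<'E'
from h import *
r=np.pi/4;R=Rdown(0,r,True);G=np.array([.517,-.159,.055])
P=plan(G-.12*R[:,2]+[0,0,.03],R)
P=plan(G,R,start=P)
print(ctrl.sense()["joint_pos"].round(3))
w=grab_frame("wrist");print(brown("wrist",w));cv2.imwrite("pics/wrist2.png",w)
E
```

```text
t: 2.7
ee_pos: [0.4595, -0.1721, 0.2497]
tool_rot: [-3.121, -0.773, -0.006]
contact_force: [0.5, 0.2, -0.5]
width: 0.0442
grasp_force: 0.0
d [-0.0752 -0.0118  0.0573] rv [-0.0167  0.0124 -0.0043] rows>=2.3 TCP [ 0.4456 -0.159   0.1564]
d [-0.0212  0.      0.1412] rv [0. 0. 0.] rows>=3.4 TCP [ 0.5304 -0.159   0.0416]
[-0.812 -0.854  2.08   0.557  1.371  0.799]
[([455, 212, 17, 14, 43], [460.1, 220.6]), ([0, 247, 92, 107, 5371], [41.3, 303.7]), ([191, 247, 449, 108, 8891], [512.5, 325.7]), ([217, 264, 18, 62, 547], [223.8, 298.7]), ([393, 264, 31, 62, 705], [414.3, 293.9])]
```

View pics/wrist2.png

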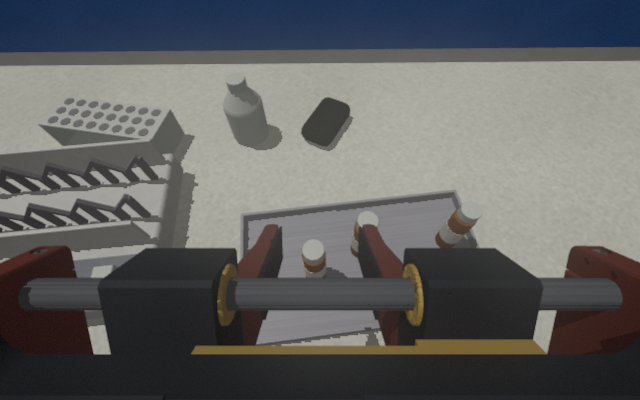

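Tilting straight ahead puts joint 2 at its limit. All three vials are in view at (314,262), (365,238) and (457,225). I'll approach sideways instead, with the tool pointing toward -y and 45° down.

```bash
cat >> h.py <<'E'
from scipy.spatial.transform import Slerp
def calls(G,R,n=None,off=.019,start=None):
    """split the way to grasp point G / R into n calls; print end delta (per-call, in tool axes at its start)"""
    s=ctrl.sense()
    P0,R0=start or (s["ee_pos"],Ro.from_euler("xyz",s["tool_rot"]).as_matrix());P1=np.array(G)+off*R[:,2]
    ang=np.linalg.norm(Ro.from_matrix(R0.T@R).as_rotvec());n=n or int(np.ceil(max(np.linalg.norm(P1-P0)/.2,ang/.6)))
    S=Slerp([0,1],Ro.from_matrix([R0,R]));p,q=P0,R0
    for i in range(1,n+1):
        P=P0+(P1-P0)*i/n;Q=S(i/n).as_matrix()
        print(np.r_[q.T@(P-p),Ro.from_matrix(q.T@Q).as_rotvec()].round(3).tolist());p,q=P,Q
    print("end TCP",P1.round(3));return P1,R
E
python3 - <<'E'
from h import *
R=Rdown(np.radians(-80),np.pi/4,True);G=np.array([.517,-.159,.055])
P=calls(G-.12*R[:,2]+[0,0,.05],R)
E
```

```text
[-0.007, -0.027, 0.029, -0.331, 0.007, 0.331]
[-0.017, -0.031, 0.019, -0.331, 0.007, 0.331]
[-0.027, -0.029, 0.009, -0.331, 0.007, 0.331]
end TCP [ 0.505 -0.089  0.176]
```

```bash
python3 -m jog '[[-0.001,-0.005,0.006,-0.066,0,0.066,0.044],[-0.003,-0.011,0.012,-0.132,0,0.132,0.044],[-0.004,-0.016,0.018,-0.198,0,0.198,0.044],[-0.006,-0.022,0.024,-0.264,0,0.264,0.044],[-0.007,-0.027,0.029,-0.331,0.007,0.331,0.044]]' >/dev/null;python3 -m jog '[[-0.003,-0.006,0.004,-0.066,0,0.066,0.044],[-0.007,-0.012,0.008,-0.132,0,0.132,0.044],[-0.01,-0.018,0.012,-0.198,0,0.198,0.044],[-0.014,-0.025,0.016,-0.264,0,0.264,0.044],[-0.017,-0.031,0.019,-0.331,0.007,0.331,0.044]]' >/dev/null;python3 -m jog '[[-0.005,-0.006,0.002,-0.066,0,0.066,0.044],[-0.01,-0.012,0.004,-0.132,0,0.132,0.044],[-0.016,-0.018,0.006,-0.198,0,0.198,0.044],[-0.022,-0.024,0.008,-0.264,0,0.264,0.044],[-0.027,-0.029,0.009,-0.331,0.007,0.331,0.044]]'
python3 - <<'E'
from h import *
R=Rdown(np.radians(-80),np.pi/4,True);G=np.array([.517,-.159,.055])
P=calls(G-.12*R[:,2],R)
P=calls(G,R,start=P)
print(ctrl.sense()["joint_pos"].round(3))
w=grab_frame("wrist");cv2.imwrite("pics/wrist3.png",w)
for n in("scene","side"):
    f=grab_frame(n);cv2.imwrite(f"pics/{n}3.png",f);print(*brown(n,f),sep="\n")
E
```

```text
t: 4.0
ee_pos: [0.4986, -0.1855, 0.2368]
tool_rot: [3.071, -0.683, -1.108]
contact_force: [-0.0, 0.3, 0.1]
width: 0.0442
grasp_force: 0.0
[-0.135, -0.051, 0.029, -0.123, 0.094, 0.217]
end TCP [ 0.505 -0.089  0.126]
[0.0, -0.0, 0.12, 0.0, 0.0, 0.0]
end TCP [ 0.519 -0.172  0.042]
[-0.027 -0.4    1.787 -0.633  1.482  2.645]
([200, 64, 71, 80, 2032], [237.4, 97.5])
([0, 180, 7, 38, 222], [2.6, 199.5])
([235, 188, 14, 24, 153], [242.0, 199.5])
([214, 204, 15, 25, 146], [221.1, 216.0])
([163, 223, 19, 25, 150], [172.2, 234.8])
([249, 139, 23, 10, 73], [261.4, 143.0])
([242, 146, 35, 42, 487], [262.1, 164.7])
([224, 181, 9, 12, 44], [228.3, 185.2])
([256, 200, 10, 25, 77], [260.8, 212.1])
([282, 260, 9, 9, 62], [286.1, 264.4])
([299, 280, 10, 8, 59], [303.2, 283.8])
([311, 326, 10, 9, 67], [315.7, 330.2])
```

View pics/wrist3.png

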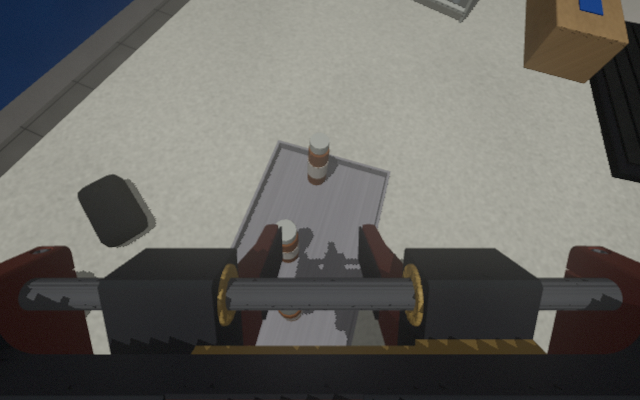

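q6 has hit its limit at 2.645, so I'll grasp with the camera side down, spinning by minus half a turn about the tool z.

```bash
for i in 1 2 3 4 5; do python3 -m jog '[[0,0,-0.004,0,0,-0.12,0.044],[0,0,-0.008,0,0,-0.24,0.044],[0,0,-0.012,0,0,-0.36,0.044],[0,0,-0.016,0,0,-0.48,0.044],[0,0,-0.02,0,0,-0.6,0.044]]'|head -3; done
python3 - <<'E'
from h import *
R=Rdown(np.radians(-80),np.pi/4,False);G=np.array([.517,-.159,.055])
P=calls(G-.12*R[:,2],R)
P=calls(G,R,start=P)
print(ctrl.sense()["joint_pos"].round(3))
E
```

```text
t: 4.57
ee_pos: [0.4938, -0.1725, 0.2502]
tool_rot: [2.661, -0.509, -0.397]
t: 4.98
ee_pos: [0.4894, -0.1606, 0.2657]
tool_rot: [2.476, -0.175, 0.136]
t: 5.4
ee_pos: [0.485, -0.1488, 0.2812]
tool_rot: [2.482, 0.201, 0.606]
t: 5.82
ee_pos: [0.4806, -0.1369, 0.2967]
tool_rot: [2.682, 0.528, 1.149]
t: 6.23
ee_pos: [0.4762, -0.1251, 0.3121]
tool_rot: [3.101, 0.684, 1.861]
[0.138, 0.032, 0.128, 0.118, -0.103, 0.084]
end TCP [ 0.505 -0.089  0.126]
[-0.0, 0.0, 0.12, -0.0, -0.0, 0.0]
end TCP [ 0.519 -0.172  0.042]
[ 0.12  -0.426  1.672 -0.667  1.678 -0.334]
```

```bash
python3 -m jog '[[0.028,0.006,0.026,0.024,-0.02,0.017,0.044],[0.056,0.012,0.052,0.048,-0.04,0.034,0.044],[0.084,0.018,0.078,0.072,-0.06,0.051,0.044],[0.112,0.025,0.104,0.096,-0.08,0.068,0.044],[0.138,0.032,0.128,0.118,-0.103,0.084,0.044]]' >/dev/null; python3 -m jog '[[0,0,0,0,0,0,0.044],[0,0,0,0,0,0,0.044],[0,0,0,0,0,0,0.044],[0,0,0,0,0,0,0.044],[0,0,0,0,0,0,0.044]]'
python3 - <<'E'
from h import *
R=Rdown(np.radians(-80),np.pi/4,False);G=np.array([.517,-.159,.055])
P=calls(G,R)
print(ctrl.sense()["joint_pos"].round(3))
for n in("scene","side"):
    print(n,*[b for b in brown(n,grab_frame(n)) if b[0][1]>180],sep="\n")
E
```

```text
t: 7.07
ee_pos: [0.506, -0.0896, 0.1303]
tool_rot: [3.129, 0.784, 1.73]
contact_force: [-0.1, 0.2, 0.5]
width: 0.044
grasp_force: 0.0
[0.003, -0.001, 0.122, 0.002, -0.001, -0.011]
end TCP [ 0.519 -0.172  0.042]
[ 0.25  -0.166  1.827 -0.781  1.558  0.128]
scene
([235, 188, 14, 24, 150], [242.1, 199.5])
([214, 205, 15, 24, 139], [221.3, 216.3])
([163, 223, 19, 25, 155], [172.1, 235.1])
side
([263, 202, 7, 24, 48], [265.6, 213.6])
([281, 260, 10, 9, 65], [285.9, 264.3])
([299, 280, 10, 9, 60], [303.2, 283.8])
([311, 326, 10, 9, 67], [315.6, 330.2])
```

```bash
python3 -m jog '[[0.001,0,0.024,0,0,-0.002,0.044],[0.001,0,0.05,0,0,-0.004,0.044],[0.002,0,0.075,0,0,-0.006,0.044],[0.003,-0.001,0.1,0.001,0,-0.01,0.044],[0.003,-0.001,0.122,0.002,-0.001,-0.011,0.044]]'; python3 -m jog '[[0,0,0,0,0,0,0.044],[0,0,0,0,0,0,0.035],[0,0,0,0,0,0,0.03],[0,0,0,0,0,0,0.024],[0,0,0,0,0,0,0.02]]';python3 -m jog '[[0,0,0,0,0,0,0.02],[0,0,0,0,0,0,0.02],[0,0,0,0,0,0,0.02],[0,0,0,0,0,0,0.02],[0,0,0,0,0,0,0.02]]'
```

```text
t: 7.58
ee_pos: [0.5183, -0.1736, 0.0381]
tool_rot: [-3.134, 0.785, 1.751]
contact_force: [0.7, -0.3, -0.3]
width: 0.0439
grasp_force: 0.0
t: 8.0
ee_pos: [0.5193, -0.1719, 0.0399]
tool_rot: [-3.136, 0.786, 1.751]
contact_force: [-1.1, 0.1, 2.7]
width: 0.0276
grasp_force: 30.0
t: 8.42
ee_pos: [0.5193, -0.1721, 0.0399]
tool_rot: [-3.136, 0.786, 1.751]
contact_force: [-1.9, 1.2, 6.8]
width: 0.0277
grasp_force: 30.0
```

Grasped at 27.7 mm. Next I'll lift it and carry it through a near-vertical pose to groove 5.

```bash
python3 -m jog '[[-0.02,0,-0.02,0,0,0,0.02],[-0.04,0,-0.04,0,0,0,0.02],[-0.06,0,-0.06,0,0,0,0.02],[-0.08,0,-0.08,0,0,0,0.02],[-0.1,0,-0.1,0,0,0,0.02]]'
python3 - <<'E'
from h import *
m=np.load("mix.npz");yaw=float(m["yaw"])
P=calls([.55,.0,.25],Rdown(np.radians(53),0,True))
P=calls([.5791,.3209,.20],Rdown(yaw,np.pi/4,True),start=P)
E
```

```text
t: 8.83
ee_pos: [0.5191, -0.1718, 0.1806]
tool_rot: [-3.132, 0.784, 1.753]
contact_force: [-0.1, 0.6, 0.4]
width: 0.0271
grasp_force: 30.0
[0.04, 0.03, -0.076, 0.158, 0.371, 0.39]
[0.071, -0.003, -0.057, 0.158, 0.371, 0.39]
end TCP [0.55  0.    0.231]
[0.142, -0.08, 0.022, -0.159, 0.37, 0.384]
[0.087, -0.131, 0.048, -0.159, 0.37, 0.384]
end TCP [0.592 0.322 0.187]
```

```bash
python3 -m jog '[[0.008,0.006,-0.015,0.032,0.074,0.078,0.02],[0.016,0.012,-0.03,0.063,0.148,0.156,0.02],[0.024,0.018,-0.046,0.095,0.223,0.234,0.02],[0.032,0.024,-0.061,0.126,0.297,0.312,0.02],[0.04,0.03,-0.076,0.158,0.371,0.39,0.02]]'>/dev/null; python3 -m jog '[[0.014,0,-0.011,0.032,0.074,0.078,0.02],[0.028,0,-0.023,0.063,0.148,0.156,0.02],[0.043,-0.001,-0.034,0.095,0.223,0.234,0.02],[0.057,-0.002,-0.046,0.126,0.297,0.312,0.02],[0.071,-0.003,-0.057,0.158,0.371,0.39,0.02]]'
python3 - <<'E'
from h import *
m=np.load("mix.npz");yaw=float(m["yaw"])
P=calls([.5791,.3209,.20],Rdown(yaw,np.pi/4,True));print(ctrl.sense()["joint_pos"].round(3))
E
```

```text
t: 9.67
ee_pos: [0.5506, 0.0012, 0.2306]
tool_rot: [-3.14, -0.004, 0.922]
contact_force: [0.4, 0.3, -1.3]
width: 0.0274
grasp_force: 30.0
[0.141, -0.08, 0.023, -0.16, 0.369, 0.382]
[0.086, -0.131, 0.048, -0.16, 0.369, 0.382]
end TCP [0.592 0.322 0.187]
[-0.062 -0.041  1.351  0.004  1.831  0.588]
```

```bash
python3 -m jog '[[0.028,-0.016,0.005,-0.032,0.074,0.076,0.02],[0.056,-0.032,0.009,-0.064,0.148,0.153,0.02],[0.085,-0.048,0.014,-0.096,0.221,0.229,0.02],[0.113,-0.064,0.018,-0.128,0.295,0.306,0.02],[0.141,-0.08,0.023,-0.16,0.369,0.382,0.02]]'>/dev/null; python3 -m jog '[[0.017,-0.026,0.01,-0.032,0.074,0.076,0.02],[0.034,-0.052,0.019,-0.064,0.148,0.153,0.02],[0.052,-0.079,0.029,-0.096,0.221,0.229,0.02],[0.069,-0.105,0.038,-0.128,0.295,0.306,0.02],[0.086,-0.131,0.048,-0.16,0.369,0.382,0.02]]'>/dev/null;  python3 -m jog '[[0,0,0,0,0,0,0.02],[0,0,0,0,0,0,0.02],[0,0,0,0,0,0,0.02],[0,0,0,0,0,0,0.02],[0,0,0,0,0,0,0.02]]'
python3 - <<'E'
from h import *
m=np.load("mix.npz");yaw=float(m["yaw"])
R=Rdown(yaw,np.pi/4,True)
P=calls([.5791,.3209,.12],R);P=calls([.5791,.3209,.1],R,start=P);print(ctrl.sense()["joint_pos"].round(3))
w=grab_frame("wrist");f=grab_frame("scene")
o=np.zeros((560,640,3),np.uint8);o[:300]=w[100:];o[300:550]=cv2.resize(f[100:225,240:560],None,fx=2,fy=2);cv2.imwrite("pics/p4.png",o)
E
```

```text
t: 10.92
ee_pos: [0.5913, 0.3041, 0.1868]
tool_rot: [3.109, -0.741, 0.173]
contact_force: [0.2, -0.6, 0.4]
width: 0.0274
grasp_force: 30.0
[-0.051, -0.02, 0.062, -0.009, 0.044, 0.044]
end TCP [0.592 0.322 0.107]
[-0.014, 0.0, 0.014, -0.0, 0.0, 0.0]
end TCP [0.592 0.322 0.087]
[ 0.58  -0.309  1.828 -0.369  0.968  2.098]
```

View pics/p4.png

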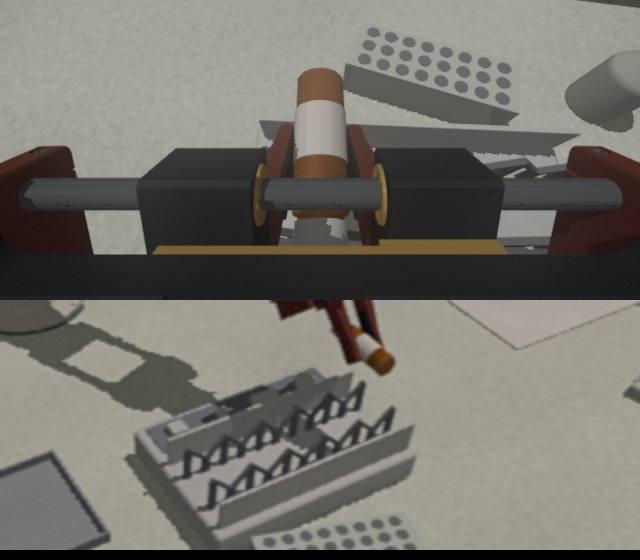

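The vial is held level at wrist (320,150), with its cap toward the robot. The remaining turn is small, so I'll line up above groove 5.

```bash
python3 -m jog '[[-0.007,-0.005,0.01,-0.002,0.01,0.01,0.02],[-0.014,-0.01,0.02,-0.004,0.02,0.02,0.02],[-0.025,-0.015,0.03,-0.007,0.03,0.03,0.02],[-0.037,-0.02,0.048,-0.009,0.044,0.044,0.02],[-0.037,-0.02,0.048,-0.009,0.044,0.044,0.02]]'>/dev/null;  python3 -m jog '[[0,0,0,0,0,0,0.02],[0,0,0,0,0,0,0.02],[0,0,0,0,0,0,0.02],[0,0,0,0,0,0,0.02],[0,0,0,0,0,0,0.02]]'
cat > aim.py <<'E'
from h import *
import sys
m=np.load("mix.npz");yaw=float(m["yaw"]);g=int(sys.argv[1]);z=float(sys.argv[2])
X=np.array([np.cos(yaw),np.sin(yaw)]);Y=np.array([-X[1],X[0]])
calls([*(m["o"]+.035*X+(g-3)*.056*Y),z],Rdown(yaw,np.pi/4,True));print(ctrl.sense()["joint_pos"].round(3))
E
python3 aim.py 5 .12; python3 aim.py 5 .1
```

```text
t: 11.85
ee_pos: [0.5932, 0.3245, 0.1266]
tool_rot: [-3.141, -0.786, 0.114]
contact_force: [-0.9, 0.8, -0.5]
width: 0.0275
grasp_force: 30.0
[-0.015, 0.002, 0.013, -0.001, -0.001, 0.0]
end TCP [0.592 0.322 0.107]
[ 0.631 -0.251  1.909 -0.493  0.831  2.3  ]
[-0.029, 0.002, 0.028, -0.001, -0.001, 0.0]
end TCP [0.592 0.322 0.087]
[ 0.631 -0.251  1.909 -0.493  0.831  2.3  ]
```

```bash
python3 -m jog '[[-0.006,0.001,0.006,0,0,0,0.02],[-0.012,0.001,0.011,0,0,0,0.02],[-0.018,0.002,0.017,0,0,0,0.02],[-0.024,0.002,0.023,0,0,0,0.02],[-0.029,0.002,0.028,0,0,0,0.02]]';  python3 -m jog '[[0,0,0,0,0,0,0.02],[0,0,0,0,0,0,0.02],[0,0,0,0,0,0,0.02],[0,0,0,0,0,0,0.02],[0,0,0,0,0,0,0.02]]'
python3 aim.py 5 .098
```

```text
t: 12.27
ee_pos: [0.5927, 0.3234, 0.0855]
tool_rot: [-3.14, -0.788, 0.115]
contact_force: [-21.4, -10.9, 33.1]
width: 0.0276
grasp_force: 30.0
t: 12.68
ee_pos: [0.5928, 0.3232, 0.086]
tool_rot: [-3.14, -0.787, 0.114]
contact_force: [4.7, 4.1, 4.3]
width: 0.0272
grasp_force: 30.0
[-0.001, 0.001, 0.001, -0.002, -0.002, 0.001]
end TCP [0.592 0.322 0.085]
[ 0.629 -0.218  1.956 -0.53   0.758  2.352]
```

Contact is light and the grasp point is 1 mm above the groove's resting height, so I'll let go and back out along the tool axis.

```bash
python3 -m jog '[[-0.001,0,0.001,0,0,0,0.026],[-0.001,0,0.001,0,0,0,0.029],[-0.001,0,0.001,0,0,0,0.032],[-0.001,0,0.001,0,0,0,0.036],[-0.001,0,0.001,0,0,0,0.04]]';  python3 -m jog '[[0,0,0,0,0,0,0.042],[0,0,-0.01,0,0,0,0.042],[0,0,-0.03,0,0,0,0.042],[0,0,-0.06,0,0,0,0.042],[0,0,-0.09,0,0,0,0.042]]'
python3 - <<'E'
from h import *
for n in("scene","side"):
    f=grab_frame(n);cv2.imwrite(f"pics/{n}5.png",f);print(n,*[b for b in brown(n,f)],sep="\n")
w=grab_frame("wrist")
f=cv2.imread("pics/scene5.png")
o=np.zeros((600,640,3),np.uint8);o[:300]=w[100:];o[300:600]=cv2.resize(f[100:250,240:560],None,fx=2,fy=2);cv2.imwrite("pics/p5.png",o)
E
```

```text
t: 13.1
ee_pos: [0.5916, 0.3217, 0.0816]
tool_rot: [3.139, -0.782, 0.116]
contact_force: [1.1, 0.5, 1.2]
width: 0.0388
grasp_force: 0.7
t: 13.52
ee_pos: [0.5278, 0.3138, 0.1451]
tool_rot: [3.138, -0.781, 0.115]
contact_force: [0.4, 0.3, 0.4]
width: 0.0419
grasp_force: 0.0
scene
([369, 60, 52, 70, 1114], [396.3, 89.1])
([416, 76, 14, 16, 110], [424.7, 82.6])
([410, 142, 11, 11, 69], [414.4, 146.5])
([423, 154, 13, 12, 108], [428.7, 159.6])
([0, 180, 7, 38, 223], [2.6, 199.5])
([214, 205, 15, 24, 139], [221.2, 216.2])
([163, 223, 14, 12, 91], [169.9, 229.5])
([171, 240, 11, 8, 48], [176.5, 244.3])
side
([241, 88, 10, 11, 45], [245.7, 93.0])
([287, 133, 8, 7, 45], [290.2, 136.4])
([299, 280, 10, 9, 63], [303.2, 283.7])
([311, 326, 10, 9, 68], [315.6, 330.2])
```

View pics/p5.png

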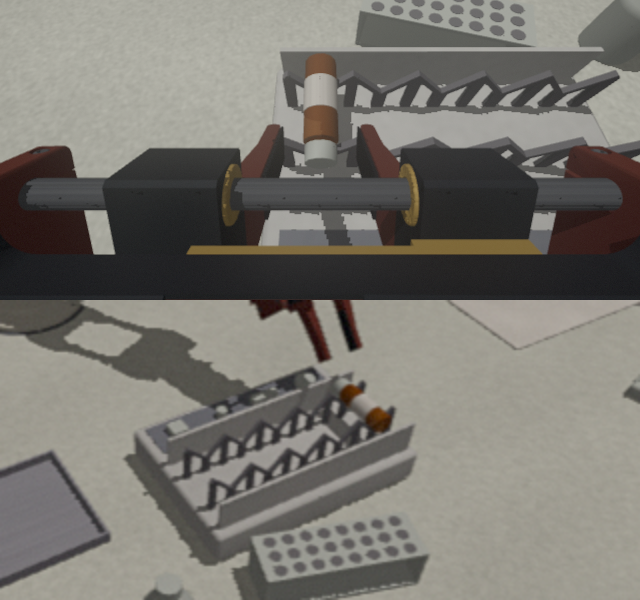

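The vial lies properly in groove 5, at wrist (320,108+100) and scene (421,153). The other two haven't moved, so I'll go back for the middle one.

```bash
python3 - <<'E'
from h import *
P=calls([.55,.02,.25],Rdown(np.radians(53),0,True))
R=Rdown(np.radians(-80),np.pi/4,False);G=np.array([.551,-.223,.0535])
P=calls(G-.12*R[:,2]+[0,0,.02],R,start=P)
E
```

```text
[0.025, 0.148, -0.034, 0.158, -0.372, -0.384]
[-0.048, 0.137, -0.052, 0.158, -0.372, -0.384]
end TCP [0.55  0.02  0.231]
[-0.072, 0.047, 0.043, -0.161, -0.37, -0.388]
[-0.062, 0.011, 0.073, -0.161, -0.37, -0.388]
end TCP [ 0.539 -0.153  0.145]
```

```bash
python3 -m jog '[[0.005,0.03,-0.007,0.032,-0.074,-0.077,0.044],[0.01,0.059,-0.014,0.063,-0.149,-0.154,0.044],[0.015,0.089,-0.02,0.095,-0.223,-0.23,0.044],[0.02,0.118,-0.027,0.126,-0.298,-0.307,0.044],[0.025,0.148,-0.034,0.158,-0.372,-0.384,0.044]]'>/dev/null; python3 -m jog '[[-0.01,0.027,-0.01,0.032,-0.074,-0.077,0.044],[-0.019,0.055,-0.021,0.063,-0.149,-0.154,0.044],[-0.029,0.082,-0.031,0.095,-0.223,-0.23,0.044],[-0.038,0.11,-0.042,0.126,-0.298,-0.307,0.044],[-0.048,0.137,-0.052,0.158,-0.372,-0.384,0.044]]'
python3 - <<'E'
from h import *
R=Rdown(np.radians(-80),np.pi/4,False);G=np.array([.551,-.223,.0535])
P=calls(G-.12*R[:,2]+[0,0,.02],R);print(ctrl.sense()["joint_pos"].round(3))
E
```

```text
t: 14.5
ee_pos: [0.5308, 0.0308, 0.216]
tool_rot: [3.107, -0.081, 0.822]
contact_force: [0.2, 0.2, -1.0]
width: 0.0438
grasp_force: 0.0
[-0.045, 0.043, 0.022, -0.099, -0.262, -0.302]
[-0.047, 0.026, 0.037, -0.099, -0.262, -0.302]
[-0.041, 0.008, 0.051, -0.099, -0.262, -0.302]
end TCP [ 0.539 -0.153  0.145]
[-0.031 -0.171  1.5    0.038  1.733  0.727]
```

```bash
python3 -m jog '[[-0.009,0.009,0.004,-0.02,-0.052,-0.06,0.044],[-0.018,0.017,0.009,-0.04,-0.105,-0.121,0.044],[-0.027,0.026,0.013,-0.06,-0.157,-0.181,0.044],[-0.036,0.034,0.018,-0.08,-0.21,-0.242,0.044],[-0.045,0.043,0.022,-0.099,-0.262,-0.302,0.044]]'>/dev/null; python3 -m jog '[[-0.009,0.005,0.007,-0.02,-0.052,-0.06,0.044],[-0.019,0.01,0.015,-0.04,-0.105,-0.121,0.044],[-0.028,0.016,0.022,-0.06,-0.157,-0.181,0.044],[-0.038,0.021,0.03,-0.08,-0.21,-0.242,0.044],[-0.047,0.026,0.037,-0.099,-0.262,-0.302,0.044]]'>/dev/null; python3 -m jog '[[-0.008,0.002,0.01,-0.02,-0.052,-0.06,0.044],[-0.016,0.003,0.02,-0.04,-0.105,-0.121,0.044],[-0.025,0.005,0.03,-0.06,-0.157,-0.181,0.044],[-0.033,0.006,0.041,-0.08,-0.21,-0.242,0.044],[-0.041,0.008,0.051,-0.099,-0.262,-0.302,0.044]]'>/dev/null;python3 -m jog '[[0,0,0,0,0,0,0.044],[0,0,0,0,0,0,0.044],[0,0,0,0,0,0,0.044],[0,0,0,0,0,0,0.044],[0,0,0,0,0,0,0.044]]'
python3 - <<'E'
from h import *
R=Rdown(np.radians(-80),np.pi/4,False);G=np.array([.551,-.223,.0535])
P=calls(G-.06*R[:,2],R);P=calls(G,R,start=P);print(ctrl.sense()["joint_pos"].round(3))
for n in("scene","side"): print(n,*[b for b in brown(n,grab_frame(n)) if b[0][1]>180 or b[0][0]>400],sep="\n")
E
```

```text
t: 16.17
ee_pos: [0.5401, -0.15, 0.1469]
tool_rot: [3.131, 0.785, 1.735]
contact_force: [-0.3, -0.2, -0.3]
width: 0.044
grasp_force: 0.0
[0.014, -0.002, 0.077, 0.004, -0.0, -0.007]
end TCP [ 0.546 -0.194  0.082]
[0.0, 0.0, 0.06, -0.0, -0.0, 0.0]
end TCP [ 0.553 -0.236  0.04 ]
[ 0.118 -0.128  1.764 -0.787  1.481  0.013]
scene
([410, 142, 11, 11, 68], [414.2, 146.6])
([423, 154, 13, 12, 107], [428.8, 159.6])
([214, 205, 15, 24, 140], [221.2, 216.2])
([163, 223, 19, 25, 146], [172.2, 234.8])
side
([249, 194, 8, 12, 41], [253.0, 198.6])
([277, 212, 8, 24, 60], [280.4, 222.4])
([302, 213, 5, 18, 41], [304.1, 220.5])
([298, 279, 11, 10, 65], [303.0, 283.6])
([311, 326, 10, 9, 68], [315.6, 330.2])
```

```bash
python3 -m jog '[[0.003,0,0.016,0.001,0,-0.001,0.044],[0.006,-0.001,0.032,0.002,0,-0.003,0.044],[0.009,-0.001,0.048,0.003,0,-0.005,0.044],[0.012,-0.002,0.064,0.004,0,-0.007,0.044],[0.014,-0.002,0.077,0.004,0,-0.007,0.044]]'>/dev/null; python3 -m jog '[[0,0,0.015,0,0,0,0.044],[0,0,0.03,0,0,0,0.044],[0,0,0.045,0,0,0,0.044],[0,0,0.06,0,0,0,0.044],[0,0,0.06,0,0,0,0.044]]';python3 -m jog '[[0,0,0,0,0,0,0.038],[0,0,0,0,0,0,0.033],[0,0,0,0,0,0,0.028],[0,0,0,0,0,0,0.022],[0,0,0,0,0,0,0.02]]';python3 -m jog '[[0,0,0,0,0,0,0.02],[0,0,0,0,0,0,0.02],[-0.007,0,-0.007,0,0,0,0.02],[-0.02,0,-0.02,0,0,0,0.02],[-0.04,0,-0.04,0,0,0,0.02]]' ;python3 -m jog '[[-0.02,0,-0.02,0,0,0,0.02],[-0.04,0,-0.04,0,0,0,0.02],[-0.06,0,-0.06,0,0,0,0.02],[-0.06,0,-0.06,0,0,0,0.02],[-0.06,0,-0.06,0,0,0,0.02]]'
python3 - <<'E'
from h import *
m=np.load("mix.npz");yaw=float(m["yaw"])
P=calls([.55,.0,.25],Rdown(np.radians(53),0,True))
E
```

```text
t: 17.1
ee_pos: [0.5517, -0.2372, 0.0372]
tool_rot: [-3.135, 0.785, 1.749]
contact_force: [0.8, -0.3, -0.3]
width: 0.0443
grasp_force: 0.0
t: 17.52
ee_pos: [0.5535, -0.2357, 0.0405]
tool_rot: [-3.141, 0.786, 1.747]
contact_force: [0.3, 0.7, 2.4]
width: 0.0273
grasp_force: 29.9
t: 17.93
ee_pos: [0.551, -0.2357, 0.0929]
tool_rot: [-3.13, 0.783, 1.754]
contact_force: [0.5, 0.4, -0.1]
width: 0.0272
grasp_force: 29.9
t: 18.35
ee_pos: [0.5538, -0.236, 0.183]
tool_rot: [3.139, 0.786, 1.744]
contact_force: [-0.4, 0.3, -1.0]
width: 0.0273
grasp_force: 29.9
[0.065, 0.019, -0.099, 0.162, 0.37, 0.388]
[0.096, -0.027, -0.068, 0.162, 0.37, 0.388]
end TCP [0.55  0.    0.231]
```

```bash
python3 -m jog '[[0.013,0.004,-0.02,0.032,0.074,0.078,0.02],[0.026,0.008,-0.04,0.065,0.148,0.155,0.02],[0.039,0.011,-0.059,0.097,0.222,0.233,0.02],[0.052,0.015,-0.079,0.13,0.296,0.31,0.02],[0.065,0.019,-0.099,0.162,0.37,0.388,0.02]]'>/dev/null; python3 -m jog '[[0.019,-0.005,-0.014,0.032,0.074,0.078,0.02],[0.038,-0.011,-0.027,0.065,0.148,0.155,0.02],[0.058,-0.016,-0.041,0.097,0.222,0.233,0.02],[0.077,-0.022,-0.054,0.13,0.296,0.31,0.02],[0.096,-0.027,-0.068,0.162,0.37,0.388,0.02]]'
sed -i 's/\.py 1//; s/calls(\[\*/calls([*/' aim.py; python3 aim.py 3 .18
```

```text
t: 19.18
ee_pos: [0.5499, 0.0011, 0.2264]
tool_rot: [-3.133, 0.001, 0.922]
contact_force: [-0.1, -0.4, -0.6]
width: 0.0273
grasp_force: 29.9
[0.1, -0.041, 0.03, -0.162, 0.373, 0.381]
[0.061, -0.08, 0.051, -0.162, 0.373, 0.381]
end TCP [0.605 0.211 0.167]
[-0.062 -0.036  1.354  0.004  1.832  0.588]
```

```bash
python3 -m jog '[[0.02,-0.008,0.006,-0.032,0.075,0.076,0.02],[0.04,-0.016,0.012,-0.065,0.149,0.152,0.02],[0.06,-0.025,0.018,-0.097,0.224,0.229,0.02],[0.08,-0.033,0.024,-0.13,0.298,0.305,0.02],[0.1,-0.041,0.03,-0.162,0.373,0.381,0.02]]'>/dev/null; python3 -m jog '[[0.012,-0.016,0.01,-0.032,0.075,0.076,0.02],[0.024,-0.032,0.02,-0.065,0.149,0.152,0.02],[0.037,-0.048,0.031,-0.097,0.224,0.229,0.02],[0.049,-0.064,0.041,-0.13,0.298,0.305,0.02],[0.061,-0.08,0.051,-0.162,0.373,0.381,0.02]]'>/dev/null;  python3 -m jog '[[0,0,0,0,0,0,0.02],[0,0,0,0,0,0,0.02],[0,0,0,0,0,0,0.02],[0,0,0,0,0,0,0.02],[0,0,0,0,0,0,0.02]]'; python3 aim.py 3 .13
```

```text
t: 20.43
ee_pos: [0.6044, 0.2029, 0.17]
tool_rot: [3.123, -0.771, 0.144]
contact_force: [0.5, 0.6, -1.2]
width: 0.0274
grasp_force: 29.9
[-0.036, -0.009, 0.04, -0.003, 0.015, 0.022]
end TCP [0.605 0.211 0.117]
[ 0.364 -0.447  1.975 -0.224  0.871  1.876]
```

```bash
python3 -m jog '[[-0.007,-0.002,0.008,-0.001,0.003,0.004,0.02],[-0.014,-0.004,0.016,-0.001,0.006,0.009,0.02],[-0.021,-0.006,0.024,-0.002,0.009,0.013,0.02],[-0.029,-0.008,0.032,-0.003,0.012,0.018,0.02],[-0.036,-0.009,0.04,-0.003,0.015,0.022,0.02]]'>/dev/null;  python3 -m jog '[[0,0,0,0,0,0,0.02],[0,0,0,0,0,0,0.02],[0,0,0,0,0,0,0.02],[0,0,0,0,0,0,0.02],[0,0,0,0,0,0,0.02]]'; python3 aim.py 3 .099
```

```text
t: 21.27
ee_pos: [0.605, 0.2128, 0.1163]
tool_rot: [-3.141, -0.787, 0.114]
contact_force: [-0.4, -0.2, -1.1]
width: 0.0273
grasp_force: 29.9
[-0.022, 0.002, 0.022, -0.001, -0.002, 0.0]
end TCP [0.605 0.211 0.086]
[ 0.39  -0.408  2.05  -0.285  0.753  1.979]
```

```bash
python3 -m jog '[[-0.006,0.001,0.006,0,0,0,0.02],[-0.011,0.001,0.011,0,0,0,0.02],[-0.016,0.001,0.016,0,0,0,0.02],[-0.019,0.002,0.019,0,-0.001,0,0.02],[-0.022,0.002,0.022,-0.001,-0.002,0,0.02]]';  python3 -m jog '[[0,0,0,0,0,0,0.02],[0,0,0,0,0,0,0.02],[0,0,0,0,0,0,0.02],[0,0,0,0,0,0,0.02],[0,0,0,0,0,0,0.02]]'; python3 aim.py 3 .098
```

```text
t: 21.68
ee_pos: [0.6056, 0.2119, 0.0857]
tool_rot: [-3.139, -0.787, 0.113]
contact_force: [-13.2, 0.5, 17.2]
width: 0.0274
grasp_force: 29.9
t: 22.1
ee_pos: [0.6059, 0.2115, 0.0856]
tool_rot: [-3.141, -0.787, 0.115]
contact_force: [6.1, 2.8, 0.4]
width: 0.0274
grasp_force: 30.0
[-0.001, 0.0, 0.0, -0.002, -0.002, 0.001]
end TCP [0.605 0.211 0.085]
[ 0.386 -0.379  2.085 -0.302  0.69   2.   ]
```

Seated. I'll release it, back out, and plan the return for the last vial.

```bash
python3 -m jog '[[0,0,0,0,0,0,0.026],[0,0,0,0,0,0,0.029],[0,0,0,0,0,0,0.032],[0,0,0,0,0,0,0.036],[0,0,0,0,0,0,0.04]]';  python3 -m jog '[[0,0,0,0,0,0,0.042],[0,0,-0.01,0,0,0,0.042],[0,0,-0.03,0,0,0,0.042],[0,0,-0.06,0,0,0,0.042],[0,0,-0.09,0,0,0,0.042]]'
python3 - <<'E'
from h import *
for n in("scene","side"):
    f=grab_frame(n);cv2.imwrite(f"pics/{n}6.png",f);print(n,*[b for b in brown(n,f)],sep="\n")
w=grab_frame("wrist");f=cv2.imread("pics/scene6.png")
o=np.zeros((600,640,3),np.uint8);o[:300]=w[100:];o[300:600]=cv2.resize(f[110:260,150:470],None,fx=2,fy=2);cv2.imwrite("pics/p6.png",o)
P=calls([.55,.02,.25],Rdown(np.radians(53),0,True))
E
```

```text
t: 22.52
ee_pos: [0.6043, 0.2102, 0.0829]
tool_rot: [3.14, -0.782, 0.114]
contact_force: [0.2, 0.0, -0.6]
width: 0.0386
grasp_force: 0.0
t: 22.93
ee_pos: [0.5406, 0.2028, 0.1469]
tool_rot: [3.14, -0.781, 0.114]
contact_force: [1.1, -0.7, 0.1]
width: 0.0423
grasp_force: 0.0
scene
([346, 70, 40, 72, 1055], [364.1, 97.8])
([383, 86, 13, 17, 121], [390.7, 93.6])
([330, 102, 17, 19, 148], [338.3, 110.7])
([410, 142, 11, 11, 66], [414.3, 146.6])
([423, 154, 12, 12, 108], [428.7, 159.7])
([376, 156, 11, 11, 70], [380.2, 160.3])
([388, 168, 14, 13, 116], [394.5, 173.9])
([0, 180, 7, 38, 220], [2.6, 199.3])
([163, 223, 19, 25, 158], [172.0, 235.1])
side
([246, 107, 10, 12, 59], [250.3, 112.4])
([287, 133, 8, 7, 45], [290.2, 136.4])
([313, 151, 7, 8, 42], [316.2, 154.2])
([294, 154, 8, 8, 55], [297.7, 157.3])
([311, 326, 10, 9, 66], [315.6, 330.3])
[0.024, 0.092, -0.033, 0.159, -0.372, -0.384]
[-0.026, 0.085, -0.047, 0.159, -0.372, -0.384]
end TCP [0.55  0.02  0.231]
```

View pics/p6.png

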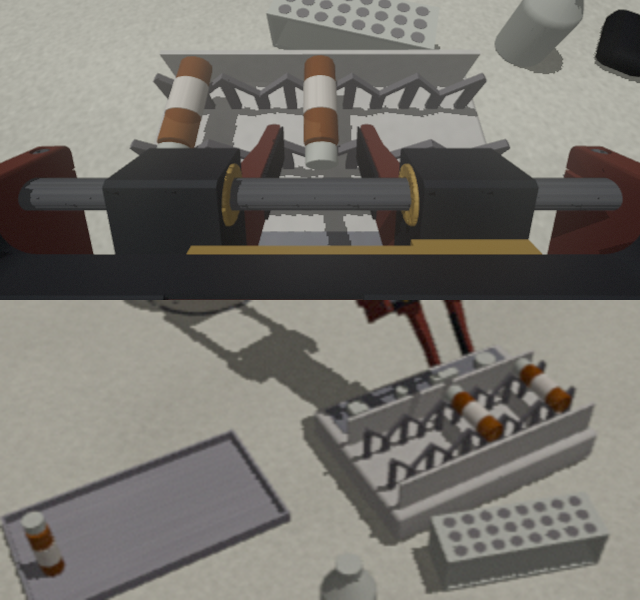

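Two vials lie in grooves 3 and 5. The last stands unmoved in the tray at scene (172,235).

```bash
python3 -m jog '[[0.005,0.018,-0.007,0.032,-0.074,-0.077,0.044],[0.01,0.037,-0.013,0.064,-0.149,-0.154,0.044],[0.014,0.055,-0.02,0.095,-0.223,-0.23,0.044],[0.019,0.074,-0.026,0.127,-0.298,-0.307,0.044],[0.024,0.092,-0.033,0.159,-0.372,-0.384,0.044]]'>/dev/null; python3 -m jog '[[-0.005,0.017,-0.009,0.032,-0.074,-0.077,0.044],[-0.01,0.034,-0.019,0.064,-0.149,-0.154,0.044],[-0.016,0.051,-0.028,0.095,-0.223,-0.23,0.044],[-0.021,0.068,-0.038,0.127,-0.298,-0.307,0.044],[-0.026,0.085,-0.047,0.159,-0.372,-0.384,0.044]]'
python3 - <<'E'
from h import *
R=Rdown(np.radians(-80),np.pi/4,False);G=np.array([.565,-.346,.0535])
P=calls(G-.12*R[:,2]+[0,0,.03],R,n=3);print(ctrl.sense()["joint_pos"].round(3))
E
```

```text
t: 23.92
ee_pos: [0.5493, 0.0172, 0.2261]
tool_rot: [-3.14, -0.003, 0.914]
contact_force: [0.1, 0.1, 0.9]
width: 0.0441
grasp_force: 0.0
[-0.077, 0.061, 0.023, -0.109, -0.247, -0.262]
[-0.08, 0.036, 0.048, -0.109, -0.247, -0.262]
[-0.072, 0.009, 0.07, -0.109, -0.247, -0.262]
end TCP [ 0.553 -0.276  0.155]
[-0.032 -0.045  1.363  0.003  1.823  0.625]
```

```bash
python3 -m jog '[[-0.015,0.012,0.005,-0.022,-0.049,-0.052,0.044],[-0.031,0.024,0.009,-0.044,-0.099,-0.105,0.044],[-0.046,0.037,0.014,-0.065,-0.148,-0.157,0.044],[-0.062,0.049,0.018,-0.087,-0.198,-0.21,0.044],[-0.077,0.061,0.023,-0.109,-0.247,-0.262,0.044]]'>/dev/null; python3 -m jog '[[-0.016,0.007,0.01,-0.022,-0.049,-0.052,0.044],[-0.032,0.014,0.019,-0.044,-0.099,-0.105,0.044],[-0.048,0.022,0.029,-0.065,-0.148,-0.157,0.044],[-0.064,0.029,0.038,-0.087,-0.198,-0.21,0.044],[-0.08,0.036,0.048,-0.109,-0.247,-0.262,0.044]]'>/dev/null; python3 -m jog '[[-0.014,0.002,0.014,-0.022,-0.049,-0.052,0.044],[-0.029,0.004,0.028,-0.044,-0.099,-0.105,0.044],[-0.043,0.005,0.042,-0.065,-0.148,-0.157,0.044],[-0.058,0.007,0.056,-0.087,-0.198,-0.21,0.044],[-0.072,0.009,0.07,-0.109,-0.247,-0.262,0.044]]'>/dev/null;python3 -m jog '[[0,0,0,0,0,0,0.044],[0,0,0,0,0,0,0.044],[0,0,0,0,0,0,0.044],[0,0,0,0,0,0,0.044],[0,0,0,0,0,0,0.044]]'
python3 - <<'E'
from h import *
R=Rdown(np.radians(-80),np.pi/4,False);G=np.array([.565,-.346,.0535])
P=calls(G-.06*R[:,2],R);P=calls(G,R,start=P);print(ctrl.sense()["joint_pos"].round(3))
for n in("scene","side"): print(n,*[b for b in brown(n,grab_frame(n)) if b[0][1]>140],sep="\n")
E
```

```text
t: 25.58
ee_pos: [0.5532, -0.2737, 0.158]
tool_rot: [3.128, 0.785, 1.733]
contact_force: [-0.7, 0.2, 0.0]
width: 0.0443
grasp_force: 0.0
[0.022, -0.001, 0.085, 0.005, -0.001, -0.009]
end TCP [ 0.56  -0.317  0.082]
[0.0, 0.0, 0.06, -0.0, -0.0, 0.0]
end TCP [ 0.567 -0.359  0.04 ]
[-0.128 -0.121  1.737 -0.768  1.322 -0.177]
scene
([410, 142, 11, 11, 67], [414.3, 146.6])
([423, 154, 13, 12, 110], [428.7, 159.6])
([376, 156, 12, 11, 71], [380.3, 160.2])
([389, 168, 13, 13, 113], [394.6, 173.8])
([0, 180, 7, 38, 229], [2.7, 199.4])
([163, 223, 19, 25, 149], [172.2, 234.8])
side
([313, 151, 7, 7, 41], [316.3, 154.1])
([272, 195, 43, 36, 607], [288.1, 214.7])
([287, 246, 7, 26, 53], [289.4, 257.4])
([310, 325, 11, 10, 73], [315.3, 330.0])
```

```bash
python3 -m jog '[[0.005,0,0.017,0.001,0,-0.002,0.044],[0.01,0,0.034,0.002,0,-0.004,0.044],[0.015,-0.001,0.051,0.003,0,-0.006,0.044],[0.02,-0.001,0.068,0.004,-0.001,-0.008,0.044],[0.022,-0.001,0.085,0.005,-0.001,-0.009,0.044]]'>/dev/null; python3 -m jog '[[0,0,0.015,0,0,0,0.044],[0,0,0.03,0,0,0,0.044],[0,0,0.045,0,0,0,0.044],[0,0,0.06,0,0,0,0.044],[0,0,0.06,0,0,0,0.044]]';python3 -m jog '[[0,0,0,0,0,0,0.038],[0,0,0,0,0,0,0.033],[0,0,0,0,0,0,0.028],[0,0,0,0,0,0,0.022],[0,0,0,0,0,0,0.02]]';python3 -m jog '[[0,0,0,0,0,0,0.02],[0,0,0,0,0,0,0.02],[-0.007,0,-0.007,0,0,0,0.02],[-0.02,0,-0.02,0,0,0,0.02],[-0.04,0,-0.04,0,0,0,0.02]]' ;python3 -m jog '[[-0.02,0,-0.02,0,0,0,0.02],[-0.04,0,-0.04,0,0,0,0.02],[-0.06,0,-0.06,0,0,0,0.02],[-0.06,0,-0.06,0,0,0,0.02],[-0.06,0,-0.06,0,0,0,0.02]]'
python3 - <<'E'
from h import *
P=calls([.55,-.03,.25],Rdown(np.radians(53),0,True),n=3)
E
```

```text
t: 26.52
ee_pos: [0.5657, -0.3607, 0.0366]
tool_rot: [-3.135, 0.784, 1.749]
contact_force: [-0.6, 0.4, -0.1]
width: 0.0436
grasp_force: 0.0
t: 26.93
ee_pos: [0.5675, -0.3596, 0.0403]
tool_rot: [-3.141, 0.787, 1.747]
contact_force: [-0.6, 1.0, 2.6]
width: 0.0278
grasp_force: 30.0
t: 27.35
ee_pos: [0.565, -0.3591, 0.0922]
tool_rot: [-3.13, 0.782, 1.753]
contact_force: [0.5, -0.1, -1.4]
width: 0.0273
grasp_force: 30.0
t: 27.77
ee_pos: [0.5678, -0.36, 0.1833]
tool_rot: [3.139, 0.787, 1.743]
contact_force: [-0.4, -0.5, -1.2]
width: 0.0273
grasp_force: 30.0
[0.066, 0.013, -0.089, 0.108, 0.247, 0.259]
[0.085, -0.015, -0.07, 0.108, 0.247, 0.259]
[0.092, -0.045, -0.044, 0.108, 0.247, 0.259]
end TCP [ 0.55  -0.03   0.231]
```

```bash
python3 -m jog '[[0.013,0.003,-0.018,0.022,0.049,0.052,0.02],[0.026,0.005,-0.036,0.043,0.099,0.104,0.02],[0.04,0.008,-0.053,0.065,0.148,0.155,0.02],[0.053,0.01,-0.071,0.086,0.198,0.207,0.02],[0.066,0.013,-0.089,0.108,0.247,0.259,0.02]]'>/dev/null; python3 -m jog '[[0.017,-0.003,-0.014,0.022,0.049,0.052,0.02],[0.034,-0.006,-0.028,0.043,0.099,0.104,0.02],[0.051,-0.009,-0.042,0.065,0.148,0.155,0.02],[0.068,-0.012,-0.056,0.086,0.198,0.207,0.02],[0.085,-0.015,-0.07,0.108,0.247,0.259,0.02]]'>/dev/null; python3 -m jog '[[0.018,-0.009,-0.009,0.022,0.049,0.052,0.02],[0.037,-0.018,-0.018,0.043,0.099,0.104,0.02],[0.055,-0.027,-0.026,0.065,0.148,0.155,0.02],[0.074,-0.036,-0.035,0.086,0.198,0.207,0.02],[0.092,-0.045,-0.044,0.108,0.247,0.259,0.02]]'; python3 aim.py 1 .17
```

```text
t: 29.02
ee_pos: [0.5484, -0.0285, 0.2266]
tool_rot: [-3.133, 0.001, 0.921]
contact_force: [-0.2, -0.1, -0.2]
width: 0.0274
grasp_force: 30.0
[0.072, -0.011, 0.035, -0.162, 0.373, 0.381]
[0.045, -0.041, 0.053, -0.162, 0.373, 0.381]
end TCP [0.618 0.1   0.157]
[-0.116 -0.038  1.355  0.003  1.832  0.535]
```

```bash
python3 -m jog '[[0.014,-0.002,0.007,-0.032,0.075,0.076,0.02],[0.029,-0.004,0.014,-0.065,0.149,0.152,0.02],[0.043,-0.007,0.021,-0.097,0.224,0.229,0.02],[0.058,-0.009,0.028,-0.13,0.298,0.305,0.02],[0.072,-0.011,0.035,-0.162,0.373,0.381,0.02]]'>/dev/null; python3 -m jog '[[0.009,-0.008,0.011,-0.032,0.075,0.076,0.02],[0.018,-0.016,0.021,-0.065,0.149,0.152,0.02],[0.027,-0.025,0.032,-0.097,0.224,0.229,0.02],[0.036,-0.033,0.042,-0.13,0.298,0.305,0.02],[0.045,-0.041,0.053,-0.162,0.373,0.381,0.02]]'>/dev/null;  python3 -m jog '[[0,0,0,0,0,0,0.02],[0,0,0,0,0,0,0.02],[0,0,0,0,0,0,0.02],[0,0,0,0,0,0,0.02],[0,0,0,0,0,0,0.02]]'; python3 aim.py 1 .125
```

```text
t: 30.27
ee_pos: [0.6191, 0.0975, 0.1606]
tool_rot: [3.135, -0.79, 0.121]
contact_force: [-0.3, -0.5, 0.4]
width: 0.0273
grasp_force: 30.0
[-0.035, -0.003, 0.034, 0.001, -0.005, 0.005]
end TCP [0.618 0.1   0.112]
[ 0.096 -0.518  2.049  0.015  0.821  1.543]
```

```bash
python3 -m jog '[[-0.007,-0.001,0.007,0,-0.001,0.001,0.02],[-0.014,-0.001,0.014,0,-0.002,0.002,0.02],[-0.021,-0.002,0.021,0,-0.003,0.003,0.02],[-0.028,-0.003,0.028,0.001,-0.004,0.004,0.02],[-0.035,-0.003,0.034,0.001,-0.005,0.005,0.02]]'>/dev/null;  python3 -m jog '[[0,0,0,0,0,0,0.02],[0,0,0,0,0,0,0.02],[0,0,0,0,0,0,0.02],[0,0,0,0,0,0,0.02],[0,0,0,0,0,0,0.02]]'; python3 aim.py 1 .099
```

```text
t: 31.1
ee_pos: [0.6177, 0.1012, 0.1111]
tool_rot: [-3.141, -0.785, 0.113]
contact_force: [-0.2, -0.9, -0.9]
width: 0.0276
grasp_force: 30.0
[-0.018, 0.001, 0.018, -0.0, -0.0, -0.0]
end TCP [0.618 0.1   0.086]
[ 0.104 -0.487  2.114  0.01   0.729  1.556]
```

```bash
python3 -m jog '[[-0.005,0,0.005,0,0,0,0.02],[-0.01,0.001,0.01,0,0,0,0.02],[-0.014,0.001,0.014,0,0,0,0.02],[-0.016,0.001,0.016,0,0,0,0.02],[-0.018,0.001,0.018,0,0,0,0.02]]';  python3 -m jog '[[0,0,0,0,0,0,0.02],[0,0,0,0,0,0,0.02],[0,0,0,0,0,0,0.02],[0,0,0,0,0,0,0.02],[0,0,0,0,0,0,0.02]]'; python3 aim.py 1 .098
```

```text
t: 31.52
ee_pos: [0.6177, 0.1006, 0.085]
tool_rot: [-3.14, -0.785, 0.113]
contact_force: [-7.6, 1.6, 9.9]
width: 0.0275
grasp_force: 30.0
t: 31.93
ee_pos: [0.6177, 0.1005, 0.0853]
tool_rot: [-3.141, -0.785, 0.113]
contact_force: [1.3, 4.7, 2.2]
width: 0.0275
grasp_force: 30.0
[-0.0, 0.001, 0.001, -0.001, 0.0, -0.0]
end TCP [0.618 0.1   0.085]
[ 0.102 -0.463  2.145  0.015  0.675  1.551]
```

```bash
python3 -m jog '[[0,0,0,0,0,0,0.026],[0,0,0,0,0,0,0.029],[0,0,0,0,0,0,0.032],[0,0,0,0,0,0,0.036],[0,0,0,0,0,0,0.04]]';  python3 -m jog '[[0,0,0,0,0,0,0.042],[0,0,-0.01,0,0,0,0.042],[0,0,-0.03,0,0,0,0.042],[0,0,-0.06,0,0,0,0.042],[0,0,-0.09,0,0,0,0.042]]'
python3 - <<'E'
from h import *
for n in("scene","side"):
    f=grab_frame(n);cv2.imwrite(f"pics/{n}7.png",f);print(n,*[b for b in brown(n,f) if b[0][1]>115],sep="\n")
w=grab_frame("wrist");f=cv2.imread("pics/scene7.png")
o=np.zeros((600,640,3),np.uint8);o[:300]=w[100:];o[300:600]=cv2.resize(f[110:260,150:470],None,fx=2,fy=2);cv2.imwrite("pics/p7.png",o)
calls([.4755,.2328,.12],Rdown(.1135,0,True),n=3,off=0)
E
```

```text
t: 32.35
ee_pos: [0.6169, 0.0996, 0.0835]
tool_rot: [3.141, -0.782, 0.113]
contact_force: [0.1, 0.1, -0.2]
width: 0.0388
grasp_force: 0.0
t: 32.77
ee_pos: [0.5531, 0.0925, 0.1474]
tool_rot: [-3.142, -0.781, 0.113]
contact_force: [0.6, -1.0, 0.4]
width: 0.042
grasp_force: 0.0
scene
([410, 142, 11, 11, 68], [414.3, 146.6])
([423, 154, 13, 12, 109], [428.8, 159.6])
([376, 156, 12, 11, 70], [380.3, 160.2])
([340, 169, 11, 12, 71], [343.9, 173.5])
([389, 168, 12, 13, 116], [394.6, 173.9])
([0, 180, 7, 38, 220], [2.6, 199.4])
([351, 182, 13, 14, 125], [357.2, 188.8])
side
([251, 129, 11, 14, 86], [255.9, 135.1])
([287, 133, 7, 7, 43], [290.1, 136.3])
([313, 151, 7, 7, 41], [316.3, 154.1])
([294, 154, 9, 8, 59], [297.6, 157.4])
([322, 173, 7, 10, 51], [325.0, 177.6])
([302, 177, 8, 9, 60], [305.5, 180.9])
[-0.022, -0.049, -0.007, -0.0, -0.263, -0.0]
[-0.023, -0.049, -0.001, -0.0, -0.263, -0.0]
[-0.023, -0.049, 0.005, -0.0, -0.263, -0.0]
end TCP [0.476 0.233 0.12 ]
```

View pics/p7.png

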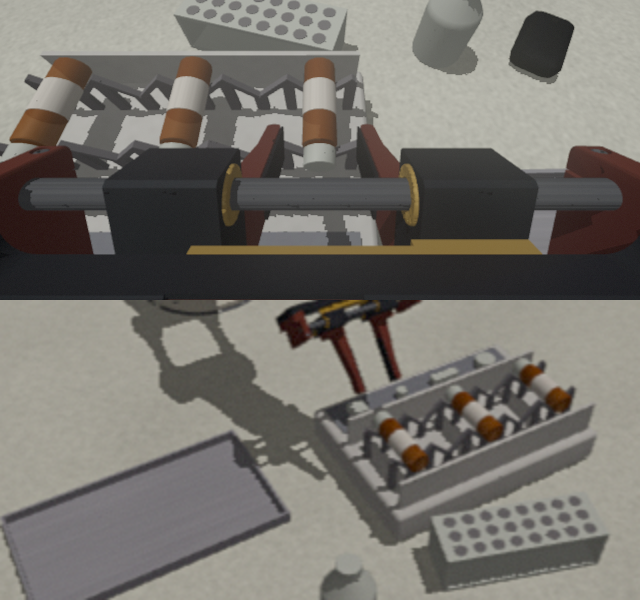

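All three vials lie in grooves 1, 3 and 5, and the tray is empty. Now I'll close the fingers and turn vertical above the bar key.

```bash
python3 -m jog '[[-0.004,-0.01,-0.005,0,-0.053,0,0.02],[-0.009,-0.02,-0.01,0,-0.105,0,0.01],[-0.013,-0.029,-0.013,0,-0.158,0,0],[-0.018,-0.039,-0.016,0,-0.21,0,0],[-0.022,-0.049,-0.02,0,-0.263,0,0]]'>/dev/null; python3 -m jog '[[-0.005,-0.01,0,0,-0.053,0,0],[-0.009,-0.02,0,0,-0.105,0,0],[-0.014,-0.029,0,0,-0.158,0,0],[-0.018,-0.039,0,0,-0.21,0,0],[-0.023,-0.049,0,0,-0.263,0,0]]'>/dev/null; python3 -m jog '[[-0.005,-0.01,0,0,-0.053,0,0],[-0.009,-0.02,0,0,-0.105,0,0],[-0.014,-0.029,0,0,-0.158,0,0],[-0.018,-0.039,0,0,-0.21,0,0],[-0.023,-0.049,0,0,-0.263,0,0]]'>/dev/null; python3 -m jog '[[0,0,0,0,0,0,0],[0,0,0,0,0,0,0],[0,0,0,0,0,0,0],[0,0,0,0,0,0,0],[0,0,0,0,0,0,0]]'
python3 - <<'E'
from h import *
calls([.4755,.2328,.08],Rdown(.1135,0,True),n=1,off=0);print(ctrl.sense()["joint_pos"].round(3))
E
```

```text
t: 34.58
ee_pos: [0.4662, 0.2304, 0.1296]
tool_rot: [-3.141, 0.004, 0.113]
contact_force: [-0.4, -0.5, -0.1]
width: 0.001
grasp_force: 0.0
[0.01, -0.001, 0.05, -0.0, 0.004, -0.0]
end TCP [0.476 0.233 0.08 ]
[ 3.930e-01 -1.200e-01  1.604e+00  1.000e-03  1.661e+00  1.850e+00]
```

```bash
python3 -m jog '[[0.005,0,0.015,0,0.002,0,0],[0.01,-0.001,0.03,0,0.004,0,0],[0.01,-0.001,0.05,0,0.004,0,0],[0.01,-0.001,0.05,0,0.004,0,0],[0.01,-0.001,0.05,0,0.004,0,0]]'; python3 -m jog '[[0,0,0.005,0,0,0,0],[0,0,0.01,0,0,0,0],[0,0,0.013,0,0,0,0],[0,0,0.016,0,0,0,0],[0,0,0.016,0,0,0,0]]'; python3 -m jog '[[0,0,0.001,0,0,0,0],[0,0,0.002,0,0,0,0],[0,0,0.003,0,0,0,0],[0,0,0.003,0,0,0,0],[0,0,0.003,0,0,0,0]]'
```

```text
t: 35.0
ee_pos: [0.4749, 0.2324, 0.0789]
tool_rot: [3.141, 0.003, 0.113]
contact_force: [0.6, -0.9, 0.6]
width: 0.0007
grasp_force: 0.0
t: 35.42
ee_pos: [0.476, 0.233, 0.0638]
tool_rot: [-3.141, 0.0, 0.114]
contact_force: [-0.2, -0.2, 4.1]
width: 0.0005
grasp_force: 1.4
t: 35.83
ee_pos: [0.476, 0.233, 0.0611]
tool_rot: [-3.141, 0.0, 0.114]
contact_force: [0.0, -0.7, 4.3]
width: 0.0001
grasp_force: 2.2
```

```bash
python3 -m jog '[[0,0,0.001,0,0,0,0],[0,0,0.002,0,0,0,0],[0,0,0.002,0,0,0,0],[0,0,0.002,0,0,0,0],[0,0,0.002,0,0,0,0]]'; python3 -m jog '[[0,0,0.001,0,0,0,0],[0,0,0.001,0,0,0,0],[0,0,0.001,0,0,0,0],[0,0,0.001,0,0,0,0],[0,0,0.001,0,0,0,0]]'
```

```text
t: 36.25
ee_pos: [0.476, 0.233, 0.0602]
tool_rot: [-3.141, -0.0, 0.114]
contact_force: [-2.3, -0.8, 10.3]
width: 0.0005
grasp_force: 5.3
t: 36.67
ee_pos: [0.4761, 0.2331, 0.0601]
tool_rot: [-3.141, -0.001, 0.114]
contact_force: [-4.7, -2.1, 14.7]
width: 0.0006
grasp_force: 7.4
```

The bar key is at its hard stop, with z at 60 mm and the force rising past the spring. I'll lift, move 72 mm along tool y to the small round key, and press it twice.

```bash
python3 -m jog '[[0,0,-0.01,0,0,0,0],[0,0,-0.025,0,0,0,0],[0,0,-0.035,0,0,0,0],[0,0.03,-0.035,0,0,0,0],[0,0.06,-0.035,0,0,0,0]]'; python3 -m jog '[[0,0.012,0,0,0,0,0],[0,0.012,0,0,0,0,0],[0,0.012,0,0,0,0,0],[0,0.012,0,0,0,0,0],[0,0.012,0,0,0,0,0]]'; python3 - <<'E'
from h import *
calls([.4836,.1609,.058],Rdown(.1135,0,True),n=1,off=0)
E
```

```text
t: 37.08
ee_pos: [0.4825, 0.1737, 0.093]
tool_rot: [-3.141, 0.0, 0.117]
contact_force: [0.8, 0.3, -0.7]
width: 0.0001
grasp_force: 0.0
t: 37.5
ee_pos: [0.4836, 0.1624, 0.0923]
tool_rot: [-3.141, 0.002, 0.115]
contact_force: [-0.0, 0.2, 0.2]
width: 0.0005
grasp_force: 0.0
[-0.0, 0.002, 0.034, -0.001, 0.002, 0.001]
end TCP [0.484 0.161 0.058]
```

```bash
python3 -m jog '[[0,0.001,0.012,0,0,0,0],[0,0.001,0.024,0,0,0,0],[0,0.001,0.03,0,0,0,0],[0,0.001,0.033,0,0,0,0],[0,0.001,0.034,0,0,0,0]]'; python3 -m jog '[[0,0,0,0,0,0,0],[0,0,0,0,0,0,0],[0,0,0,0,0,0,0],[0,0,0,0,0,0,0],[0,0,0,0,0,0,0]]'; python3 -m jog '[[0,0,-0.01,0,0,0,0],[0,0,-0.02,0,0,0,0],[0,0,-0.025,0,0,0,0],[0,0,-0.025,0,0,0,0],[0,0,-0.025,0,0,0,0]]'
```

```text
t: 37.92
ee_pos: [0.4836, 0.1609, 0.06]
tool_rot: [-3.141, 0.001, 0.114]
contact_force: [-7.4, -0.5, 18.0]
width: 0.0007
grasp_force: 8.8
t: 38.33
ee_pos: [0.4836, 0.1609, 0.0601]
tool_rot: [-3.141, 0.001, 0.114]
contact_force: [-7.2, -0.2, 13.6]
width: 0.0002
grasp_force: 6.7
t: 38.75
ee_pos: [0.484, 0.1604, 0.0834]
tool_rot: [-3.141, 0.001, 0.114]
contact_force: [-0.2, -0.0, -0.6]
width: 0.0006
grasp_force: 0.0
```

The first small-key press went fully down and the key came up. Next are the second press and the move to the square key.

```bash
python3 -m jog '[[0,0,0.01,0,0,0,0],[0,0,0.018,0,0,0,0],[0,0,0.022,0,0,0,0],[0,0,0.025,0,0,0,0],[0,0,0.025,0,0,0,0]]'; python3 -m jog '[[0,0,0,0,0,0,0],[0,0,0,0,0,0,0],[0,0,0,0,0,0,0],[0,0,0,0,0,0,0],[0,0,0,0,0,0,0]]'; python3 -m jog '[[0,0,-0.01,0,0,0,0],[0,0,-0.025,0,0,0,0],[0,0,-0.035,0,0,0,0],[0,0.03,-0.035,0,0,0,0],[0,0.06,-0.035,0,0,0,0]]'; python3 -m jog '[[0,0.012,0,0,0,0,0],[0,0.012,0,0,0,0,0],[0,0.012,0,0,0,0,0],[0,0.012,0,0,0,0,0],[0,0.012,0,0,0,0,0]]'; python3 - <<'E'
from h import *
calls([.4918,.0894,.058],Rdown(.1135,0,True),n=1,off=0)
E
```

```text
t: 39.17
ee_pos: [0.4838, 0.1603, 0.0601]
tool_rot: [-3.141, 0.001, 0.114]
contact_force: [-5.7, -1.1, 12.6]
width: 0.0005
grasp_force: 6.5
t: 39.58
ee_pos: [0.4838, 0.1603, 0.0601]
tool_rot: [-3.141, 0.001, 0.114]
contact_force: [-5.4, -1.6, 13.2]
width: 0.0004
grasp_force: 6.8
t: 40.0
ee_pos: [0.4909, 0.1011, 0.0939]
tool_rot: [-3.141, 0.0, 0.117]
contact_force: [0.5, -0.6, 0.2]
width: 0.0004
grasp_force: 0.0
t: 40.42
ee_pos: [0.4919, 0.0899, 0.0933]
tool_rot: [-3.141, 0.002, 0.115]
contact_force: [-0.1, 0.9, 0.0]
width: 0.0003
grasp_force: 0.0
[-0.0, 0.0, 0.035, -0.001, 0.002, 0.001]
end TCP [0.492 0.089 0.058]
```

Press the square key, then move 216 mm back along tool -y to the large round key.

```bash
python3 -m jog '[[0,0,0.012,0,0,0,0],[0,0,0.024,0,0,0,0],[0,0,0.03,0,0,0,0],[0,0,0.033,0,0,0,0],[0,0,0.035,0,0,0,0]]'; python3 -m jog '[[0,0,0,0,0,0,0],[0,0,0,0,0,0,0],[0,0,0,0,0,0,0],[0,0,0,0,0,0,0],[0,0,0,0,0,0,0]]'; python3 -m jog '[[0,0,-0.01,0,0,0,0],[0,0,-0.025,0,0,0,0],[0,0,-0.04,0,0,0,0],[0,-0.03,-0.04,0,0,0,0],[0,-0.06,-0.04,0,0,0,0]]'; python3 -m jog '[[0,-0.035,0,0,0,0,0],[0,-0.07,0,0,0,0,0],[0,-0.105,0,0,0,0,0],[0,-0.14,0,0,0,0,0],[0,-0.156,0,0,0,0,0]]'; python3 -m jog '[[0,0,0,0,0,0,0],[0,0,0,0,0,0,0],[0,0,0,0,0,0,0],[0,0,0,0,0,0,0],[0,0,0,0,0,0,0]]'; python3 - <<'E'
from h import *
calls([.4673,.3043,.058],Rdown(.1135,0,True),n=1,off=0)
E
```

```text
t: 40.83
ee_pos: [0.4917, 0.0895, 0.06]
tool_rot: [-3.141, 0.002, 0.114]
contact_force: [-9.9, 0.0, 22.6]
width: 0.001
grasp_force: 11.2
t: 41.25
ee_pos: [0.4916, 0.0894, 0.0602]
tool_rot: [-3.14, 0.001, 0.114]
contact_force: [-7.4, 0.8, 13.8]
width: 0.0006
grasp_force: 6.6
t: 41.67
ee_pos: [0.4859, 0.1483, 0.0993]
tool_rot: [-3.141, -0.0, 0.111]
contact_force: [0.5, 0.3, 0.1]
width: 0.0011
grasp_force: 0.0
t: 42.08
ee_pos: [0.4662, 0.3069, 0.0977]
tool_rot: [-3.14, 0.003, 0.116]
contact_force: [0.9, -0.5, 0.1]
width: 0.0006
grasp_force: 0.0
t: 42.5
ee_pos: [0.468, 0.3023, 0.0986]
tool_rot: [-3.142, 0.001, 0.112]
contact_force: [-0.5, 0.3, 0.3]
width: 0.0007
grasp_force: 0.0
[-0.0, -0.002, 0.041, -0.0, 0.001, -0.002]
end TCP [0.467 0.304 0.058]
```

```bash
python3 -m jog '[[0,-0.001,0.015,0,0,0,0],[0,-0.001,0.028,0,0,0,0],[0,-0.001,0.035,0,0,0,0],[0,-0.001,0.039,0,0,0,0],[0,-0.001,0.041,0,0,0,0]]'; python3 -m jog '[[0,0,0,0,0,0,0],[0,0,0,0,0,0,0],[0,0,0,0,0,0,0],[0,0,0,0,0,0,0],[0,0,0,0,0,0,0]]'; python3 -m jog '[[0,0,-0.01,0,0,0,0],[0,0,-0.03,0,0,0,0],[0,0,-0.06,0,0,0,0],[0,0,-0.09,0,0,0,0],[0,0,-0.12,0,0,0,0]]'; python3 -m jog '[[0,0,0,0,0,0,0],[0,0,0,0,0,0,0],[0,0,0,0,0,0,0],[0,0,0,0,0,0,0],[0,0,0,0,0,0,0]]'; python3 - <<'E'
from h import *
for n in("scene","side"): print(n,*[b for b in brown(n,grab_frame(n)) if b[0][1]>115],sep="\n")
E
```

```text
t: 42.92
ee_pos: [0.4676, 0.3036, 0.06]
tool_rot: [3.141, 0.001, 0.113]
contact_force: [-8.7, -6.6, 21.3]
width: 0.0001
grasp_force: 11.3
t: 43.33
ee_pos: [0.4675, 0.3035, 0.0602]
tool_rot: [3.141, 0.001, 0.113]
contact_force: [-6.9, -5.6, 14.3]
width: 0.0004
grasp_force: 6.9
t: 43.75
ee_pos: [0.4673, 0.304, 0.1785]
tool_rot: [3.142, 0.002, 0.113]
contact_force: [-0.1, 0.3, 0.4]
width: 0.0005
grasp_force: 0.0
t: 44.17
ee_pos: [0.467, 0.304, 0.1756]
tool_rot: [3.141, 0.004, 0.114]
contact_force: [0.3, 1.0, 0.3]
width: 0.0002
grasp_force: 0.0
scene
([410, 142, 11, 11, 68], [414.3, 146.5])
([423, 154, 13, 12, 107], [428.8, 159.6])
([376, 156, 12, 11, 70], [380.3, 160.2])
([340, 169, 11, 11, 69], [343.9, 173.4])
([389, 168, 13, 13, 117], [394.6, 173.9])
([0, 180, 7, 38, 222], [2.6, 199.3])
([351, 182, 13, 14, 127], [357.1, 188.8])
side
([287, 133, 8, 7, 45], [290.2, 136.4])
([313, 151, 7, 8, 42], [316.3, 154.2])
([294, 154, 8, 8, 54], [297.7, 157.2])
([322, 173, 7, 10, 52], [325.0, 177.5])
([302, 177, 9, 9, 62], [305.5, 181.0])
```

The vials are unmoved, every key went to its stop, and the arm is clear.

```bash
python3 -c "
from rig import workorder
print(workorder.finish_job())"
```

```text
the job is handed in; nothing more can be done
None
```

I laid the three vials in grooves 1, 3 and 5, pressed each key to its stop in the required order, and handed in the job at about 44 s; no verdict came back.

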